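# Felt one core block with the hand-cranked needle machine

## Task

Take the white block that waits on the wooden board and set it down (do not drop it), flat, square and centred, on the bed plate in front of the needle machine's hood, its long side running into the hood. Then turn the machine's crank clockwise, as seen looking down on the handle: exactly two full turns for the thin block, exactly three for the thick block, counted from where the handle stands, and leave the handle stopped where it began. Leave the block on the small metal tray and everything else alone, and let go of everything.

Things in the scene. Friction and masses are not known exactly. Their poses are not given: they have to be found in the camera images.
- board_c (a point): Wooden board, fixed, 130 x 110 x 15 mm, no rim: the block on it is the one to felt. The point is the centre of its top face, 15 mm over the table. Board and tray stand one on either side of the machine and may change sides.
- tray_c (a point): Aluminium tray, fixed, 150 x 120 mm, with a 10 mm rim: the block on it stays. The point is the centre of its floor, 15 mm over the table.
- thick_c (a point): Thick white core block, loose, 100 (x) x 60 (y) x 55 (z) mm, about 0.3 kg. The point is its centre, half-way up. Lies flat on the board or in the tray.
- thin_c (a point): Thin white core block, loose, 100 (x) x 60 (y) x 30 (z) mm, about 0.17 kg. The point is its centre, half-way up. Lies flat on the board or in the tray.
- bed (a point): Centre of the top of the machine's bed: a flat rimless aluminium plate 124 (x) x 84 (y) mm, 30 mm over the table, fixed; z up, +x into the hood. The grey hood, 110 mm wide with a dark mouth and needle roller, starts 65 mm from here in +x and is 165 mm high. The crank's axle is 220 mm away in -y. The block's centre must end over this point, its long side along x (either end first).
- axle_ref (a point): Middle of the sloping face of the machine's gear case, on the crank's axis of rotation, 115 mm over the table. Axes are the machine's, as at the bed (x away from the robot, z up). The crank's axis leans 35 degrees (0.61 rad) from vertical towards -x: it points along (-0.573, 0, 0.820) in this frame, up out of the case.
- crank_handle (a point): Middle grip point of the crank's handle: a wooden sleeve 26 mm in diameter, 66 mm long, spinning freely on its pin (the gripper need not turn with it), parallel to the axis and 55 mm off it. The point is 60 mm above the gear case's face, the sleeve 23 to 89 mm, the steel arm 12 to 20 mm. Frame turns with the crank: z up along its axis, x from axle to handle.
- crank (a joint): Crank angle in rad, growing clockwise as seen looking down on the handle, 6.283 per turn, adding up over several turns. At 0 the arm points uphill (+x of the machine), away from the robot; the start is anywhere from -2.5 to 2.5. Friction about 0.12 N m (2 to 3 N at the handle), no spring or detents; stays where it is left.
- jar_c (a point): Glass jar, loose bystander, 52 mm diameter, 75 mm high, standing on the machine's 14 mm thick base board in front of (on the robot's side of) the crank; the point is half-way up.
- tin_c (a point): Tin, loose bystander, 60 mm diameter, 100 mm high; the point is half-way up.
- scissors_c (a point): Scissors lying flat, loose bystander, about 165 mm long (along x) and 10 mm thick; the point is at their pivot.
Not all that is in view belongs to the job. What is shaped like the part that bears thick_c but yellow is not meant. Of the things that look like the part that bears tray_c, the smaller one is meant.

How it is judged:
By the outcome, as a careful person would: the job done as asked, in the order asked, and still so for the second after the job is handed in, with the robot touching nothing.
It also fails if it takes over 69 s, if anything falls off the work surface, if the arm or the gripper's body presses on something with over 40 N, if the wrist force passes 120 N, or if a joint passes its speed limit or range.

## Robot

A 7-joint arm with a two-finger parallel gripper is mounted at the origin on the work surface. World frame = base frame: x ahead of the robot, y to its left, z up, the work surface at z = 0. Lengths are in m, angles in rad, forces in N, time in s.
With the tool pointing down it reaches from about 0.35 to 0.9 m from the base axis. Payload 8.1 kg.
Tool frame: the origin (TCP) lies on the centre line of the jaws, within the pads' length; the fingertips stand 14 mm ahead of it and the grasp point (between the pads) lies 5 mm behind it; z points along the fingers, x is the direction in which the jaws open and shut, and the axes are right-handed (so a half turn about z gives the same grasp; the last joint's range is limited). The gripper opens to 85 mm and grips with 20 to 120 N. Pads are 22 mm wide; open, the fingers measure 114 mm over their backs; the gripper's body (76 mm by 85 mm) begins 54 mm behind the grasp point. The pads swing forward as they close: fully open they stand 13 mm farther back than shut.
Start: joints at [-1.221, 0.434, 0.025, 1.573, -0.012, 1.134, -0.075], TCP at [0.273, 0.562, 0.245] pointing down, gripper open.
Joint ranges: [-2.62, 2.62], [-0.44, 2.09], [-1.27, 1.32], [0.08, 2.57], [-1.32, 4.46], [0.12, 2], [-2.74, 2.74]. Speed limits (rad/s): [2.22, 2.22, 3.01, 3.01, 3.14, 3.14, 3.14].

## Interface

Orientations are given as a rotation vector (axis times angle).
In Python, from rig import robot gives the robot as it stands. The module is installed in compiled form; this text tells all that it offers.
- The arm moves only by the tool step_arm, never from a script. Its argument "plan" is a list of rows, each a list of 3 entries, a list of its own where there are three numbers: the shift along the world's x, y, z in units of 0.06 m (1.0 is 0.06 m), then the turn, a rotation vector about the world's x, y, z in units of 0.15 rad (1.0 is 0.15 rad), then the opening in per cent of the stroke, from 0 (shut) to 100 (fully open). In form: [[[tx, ty, tz], [ax, ay, az], gripper], ...]. A call has 1 to 5 rows; each row shifts and turns the commanded pose from where the row before left it; what a row does not reach is not made up. A row lasts 1/8 s, in which the tool goes at most 62.5 mm and 10.7 degrees, less where a joint would pass 70% of its speed; a pose out of reach is approached as far as the arm can. A call with a number of a shift or a turn outside -1 to 1 is refused whole. A call with a gripper value outside its range is refused whole. The fingers move at their own pace and stop on an object; the grip force is fixed at half the most. Time passes only in rows, so rows that do not move let the fingers close. It gives the time, the measured TCP pose, the force and the opening at its end, in the units of the state.
- robot.observe(): the state, without advancing time (a new reading comes with each control period).
- robot.get_image(name): name is "scene" or "top" or "wrist"; returns the picture (400x640x3 uint8, blue, green, red); there is no depth.
- robot.camera_params(name): a dict with "fov_y" (degrees; the focal length in pixels is half the picture's height over the tangent of half this angle, whatever the lens; pixels are square), "cx", "cy" (the principal point, pixels), "distortion" ([k1, k2, p1, p2, k3] as OpenCV has them; the pictures are not rectified), "T" (4x4, takes a point from camera to world coordinates); the wrist camera has in their place "tool_from_camera" (4x4, takes a point from camera to tool coordinates, whose origin is the TCP and whose axes are the tool frame's). Camera axes: x right, y down, z forward; pixel columns grow to the right and rows downward; lengths in m; the calibration is good to about 2 mm. A picture is of the moment at which its call begins: read the wrist's pose just before it. camera_params takes no time and is no camera call.
- robot.finish_job(): hands the job in, once; it reports no verdict.
The state is a dict: "time_s": time; "joint_positions": joint angles; "qvel": joint speeds; "tau": joint torques, N m; "tool_pos": TCP position; "tool_rot": TCP orientation; "ft_force": force on the tool from outside, world axes, zero at the start; "wrist_torque": the same for the moment, N m; "grip_width": finger opening in m.
Only numpy, scipy, OpenCV 4.12 (cv2) and the standard library are available. Lean on these libraries where they do the work, as an engineer would, in place of code of your own. Each camera call takes 0.05 s, during which the arm holds its last target.

## Working session

There is one attempt and no reset: what is moved stays moved. The work goes in short steps, Python scripts to look and compute and a tool call to move; the robot and the scene stay as the last step left them, time stands still between calls to the robot, and variables do not carry over. Pictures are saved under pics/ and viewed, and the job is handed in when it is done.

Besides the shell and the picture viewer there is one more tool, called as a command line: name --argument value ..., lists and objects as JSON in quotes. step_arm: Moves the arm, as the interface text tells. Its arguments: {"type":"object","properties":{"plan":{"type":"array","items":{"type":"array"}}},"required":["plan"]}

```bash
mkdir -p pics; ls
python3 - <<'E'
from rig import robot
import cv2,numpy as np
np.set_printoptions(precision=4,suppress=True)
s=robot.observe();print(s)
for n in("scene","top","wrist"):
    print(n,robot.camera_params(n)); cv2.imwrite(f"pics/{n}0.png",robot.get_image(n))
E
```

```text
pics
{'time_s': 0.0, 'joint_positions': array([-1.2206,  0.4352,  0.025 ,  1.5741, -0.0116,  1.134 , -0.0751]), 'qvel': array([-0.0006,  0.0007,  0.0009,  0.0004, -0.0002, -0.0002, -0.0005]), 'tau': array([  0.    , -67.0454,   1.025 , -31.6218,   0.0155,   0.0123,
        -0.    ]), 'tool_pos': array([0.2733, 0.5615, 0.2445]), 'tool_rot': array([ 2.6626,  1.6655, -0.002 ]), 'ft_force': array([-0.7394, -0.1864, -0.8159]), 'wrist_torque': array([ 0.0133,  0.0015, -0.0174]), 'grip_width': 0.08564060583714453}
scene {'fov_y': 53.162136743501165, 'cx': 319.73553393734034, 'cy': 197.95257417371997, 'distortion': array([-0.0531,  0.    ,  0.    ,  0.    ,  0.    ]), 'T': array([[-0.7388,  0.5806, -0.3423,  0.9317],
       [ 0.6738,  0.6248, -0.3946,  0.3821],
       [-0.0152, -0.5221, -0.8527,  1.1566],
       [ 0.    ,  0.    ,  0.    ,  1.    ]])}
top {'fov_y': 54.33159547806296, 'cx': 315.2928414787948, 'cy': 194.70337846758966, 'distortion': array([-0.0952,  0.    ,  0.    ,  0.    ,  0.    ]), 'T': array([[-0.0858, -0.9752,  0.2042,  0.3028],
       [-0.9963,  0.0849, -0.013 , -0.069 ],
       [-0.0047, -0.2046, -0.9788,  1.3011],
       [ 0.    ,  0.    ,  0.    ,  1.    ]])}
wrist {'fov_y': 58.66153097498157, 'cx': 320.56360473877066, 'cy': 203.81671133915611, 'distortion': array([-0.0644,  0.    ,  0.    ,  0.    ,  0.    ]), 'tool_from_camera': array([[ 1.    , -0.0003,  0.0004,  0.0009],
       [ 0.0001,  0.9536,  0.3011, -0.0764],
       [-0.0005, -0.3011,  0.9536, -0.1278],
       [ 0.    ,  0.    ,  0.    ,  1.    ]])}
```

View pics/scene0.png

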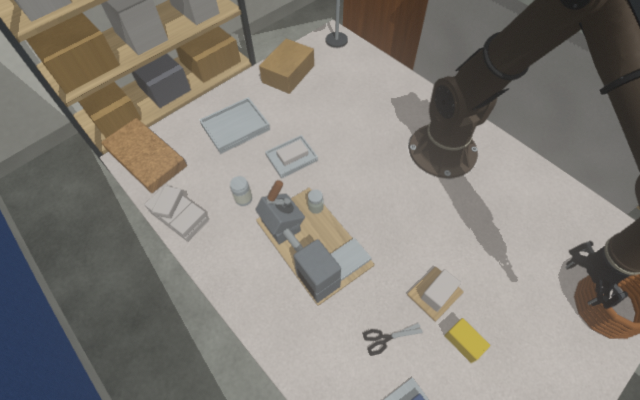

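View pics/top0.png

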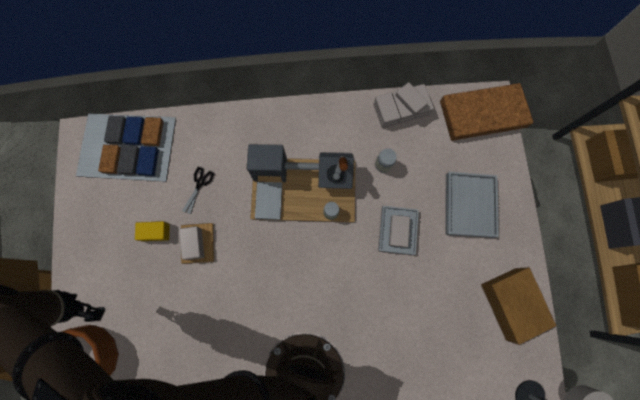

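View pics/wrist0.png

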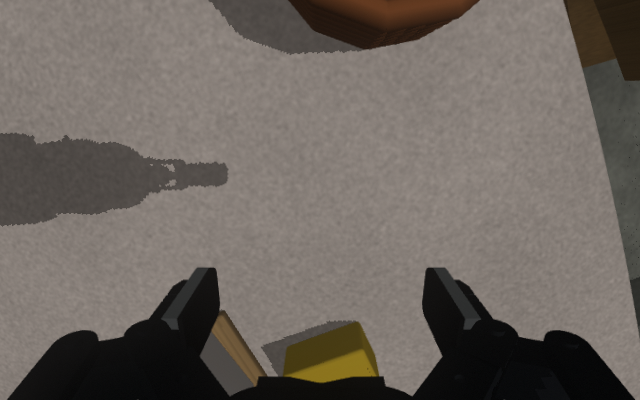

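```bash
cat > h.py <<'E'
from rig import robot
import cv2,numpy as np
from scipy.spatial.transform import Rotation as R
np.set_printoptions(precision=4,suppress=True)
def K(p):
    f=200/np.tan(np.radians(p["fov_y"])/2); return np.array([[f,0,p["cx"]],[0,f,p["cy"]],[0,0,1]])
def pose(n,s=None):
    p=robot.camera_params(n)
    if n!="wrist": return p,p["T"]
    s=s or robot.observe(); T=np.eye(4);T[:3,:3]=R.from_rotvec(s["tool_rot"]).as_matrix();T[:3,3]=s["tool_pos"]
    return p,T@p["tool_from_camera"]
def ray(n,uv,T=None):
    p,T0=pose(n); T=T0 if T is None else T
    u=cv2.undistortPoints(np.array(uv,float).reshape(-1,1,2),K(p),p["distortion"]).reshape(-1,2)
    d=np.c_[u,np.ones(len(u))]@T[:3,:3].T
    return T[:3,3],d
def atz(n,uv,z,T=None):
    o,d=ray(n,uv,T); return o+d*((z-o[2])/d[:,2])[:,None]
def proj(n,X,T=None):
    p,T0=pose(n); T=T0 if T is None else T
    Ti=np.linalg.inv(T); r,_=cv2.Rodrigues(Ti[:3,:3])
    return cv2.projectPoints(np.array(X,float).reshape(-1,3),r,Ti[:3,3],K(p),p["distortion"])[0].reshape(-1,2)
def tri(obs):
    A=np.zeros((3,3));b=np.zeros(3)
    for o,d in obs:
        d=d/np.linalg.norm(d);M=np.eye(3)-np.outer(d,d);A+=M;b+=M@o
    return np.linalg.solve(A,b)
def crop(img,x0,y0,w,h,s,f):
    cv2.imwrite(f,cv2.resize(img[y0:y0+h,x0:x0+w],None,fx=s,fy=s,interpolation=cv2.INTER_CUBIC))
E
python3 - <<'E'
from h import *
t=cv2.imread("pics/top0.png");s=cv2.imread("pics/scene0.png")
crop(t,120,130,130,150,4,"pics/t_board.png");crop(t,235,130,190,130,4,"pics/t_mach.png")
crop(s,380,220,130,150,4,"pics/s_board.png");crop(s,240,130,190,140,4,"pics/s_mach.png")
E
```

```text
(no output)
```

View pics/t_board.png

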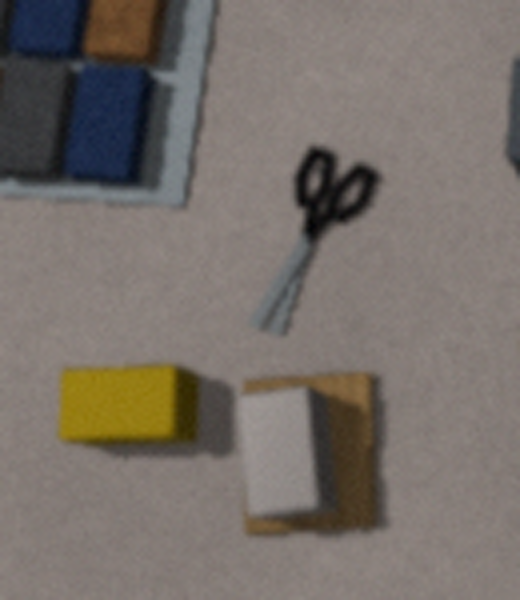

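View pics/t_mach.png

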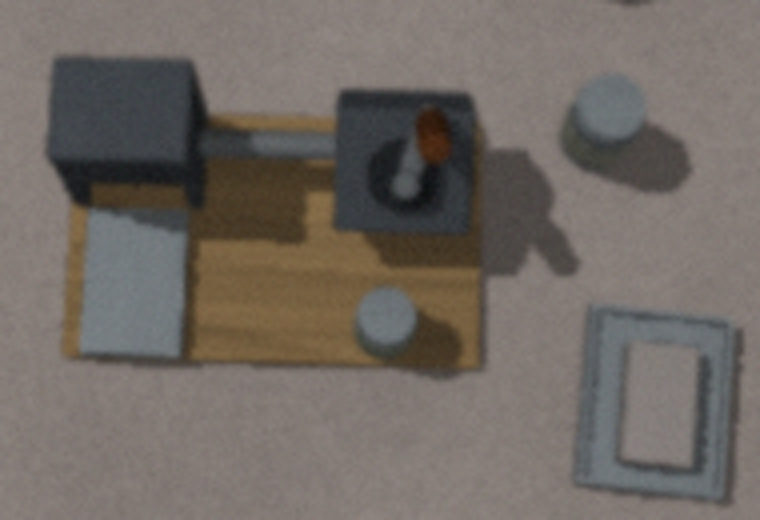

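View pics/s_board.png

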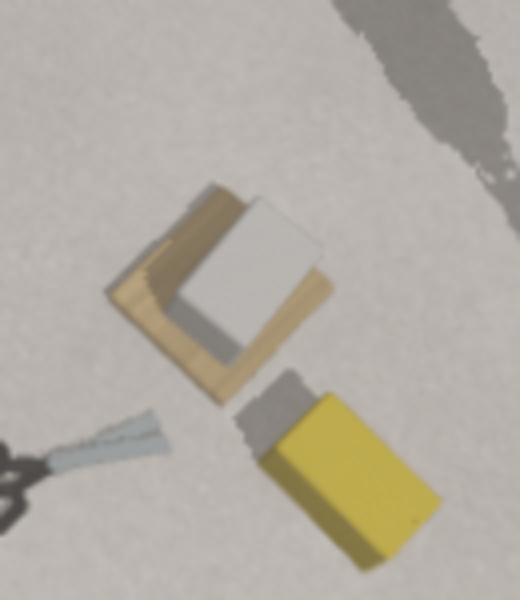

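View pics/s_mach.png

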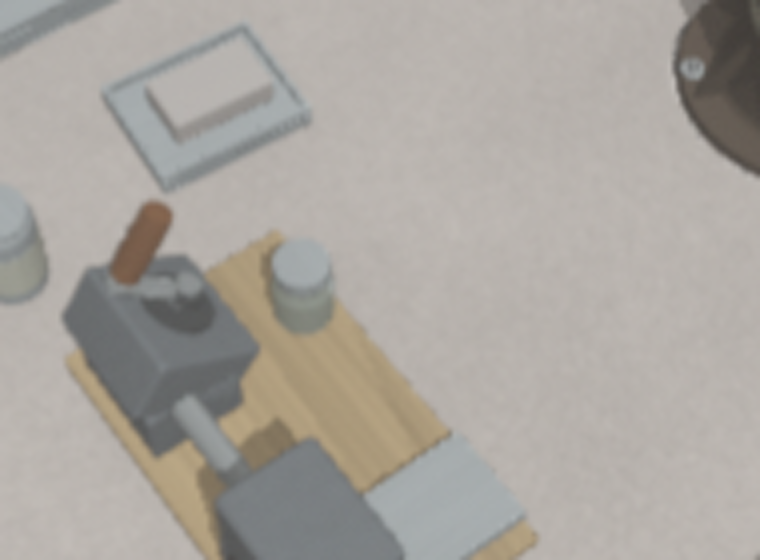

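Run:
```python
from h import *
def T(l): return [(120+a/4,130+b/4) for a,b in l]
def S(l): return [(380+a/4,220+b/4) for a,b in l]
def M(l): return [(235+a/4,130+b/4) for a,b in l]
def N(l): return [(240+a/4,130+b/4) for a,b in l]
def both(t,s,names):
    o1,d1=ray("top",t);o2,d2=ray("scene",s);P=[]
    for i,n in enumerate(names):
        X=tri([(o1,d1[i]),(o2,d2[i])]);P.append(X)
        print(n,X,"res",proj("top",X)[0]-t[i],proj("scene",X)[0]-s[i])
    return np.array(P)
P=both(T([(243,396),(305,388),(318,512),(249,517)]),S([(244,350),(180,293),(260,197),(322,243)]),["HH","HL","LL","LH"])
print("blk",P.mean(0),np.linalg.norm(P[0]-P[1]),np.linalg.norm(P[1]-P[2]))
# board: top-view right edge corners
both(T([(374,374),(376,528)]),S([(108,292),(217,185)]),["bdHL","bdLL"])
# bed corners near: top view: front-left(82,352) front-right(181,358), back-left (90,210) back-right(189,212)
both(M([(82,352),(181,358),(189,210)]),N([(524,515),(450,436),(362,492)]),["bedLH","bedLL","bedHL"])
# baseboard front corners
both(M([(65,355),(482,368)]),N([(537,538),(276,235)]),["bbH","bbL"])
# handle end, hood top corners
both(M([(432,112),(50,158),(192,160),(192,62),(388,295)]),N([(157,210),(400,560),(312,441),(220,497),(303,245)]),["hand","hood","hoodLL","hoodHL","jar"])
# tray block top corners
both(M([(625,345),(695,348),(690,465),(620,460)]),N([(188,128),(147,90),(225,50),(272,92)]),["a","b","c","d"])
```

```text
HH [0.4854 0.3625 0.056 ] res [-0.8228  0.5443] [-1.1512 -0.1947]
HL [0.4878 0.3076 0.0619] res [-0.3196  0.2232] [-0.4454 -0.0731]
LL [0.3881 0.3009 0.0581] res [-0.2295  0.1607] [-0.307  -0.0421]
LH [0.3878 0.3539 0.0676] res [-0.2123  0.1424] [-0.2861 -0.0386]
blk [0.4373 0.3312 0.0609] 0.05528716687435688 0.1000063302725538
bdHL [0.5032 0.2663 0.0041] res [-0.4714  0.3433] [-0.6592 -0.1157]
bdLL [0.3756 0.2687 0.0007] res [ 0.026 -0.019] [0.0347 0.0049]
bedLH [0.5076 0.121  0.0175] res [-0.4843  0.3891] [-0.6671 -0.1235]
bedLL [0.4983 0.0366 0.0127] res [ 0.3146 -0.2696] [0.431  0.0801]
bedHL [0.6043 0.0285 0.0619] res [-2.8189  2.3435] [-3.9319 -0.9373]
bbH [0.5086 0.1377 0.0029] res [-0.4875  0.388 ] [-0.6737 -0.1243]
bbL [ 0.4681 -0.2116 -0.0068] res [-0.6003  0.5531] [-0.7746 -0.1857]
hand [ 0.6169 -0.1631  0.2411] res [-2.3999  2.2927] [-3.2703 -0.9466]
hood [0.6397 0.1177 0.1478] res [-0.3012  0.2525] [-0.4443 -0.0905]
hoodLL [0.626  0.011  0.1494] res [-1.0346  0.9158] [-1.4856 -0.3357]
hoodHL [0.702  0.0041 0.1591] res [-0.7408  0.6876] [-1.1226 -0.2637]
jar [ 0.5122 -0.1284  0.1216] res [-1.518   1.3665] [-1.9871 -0.4821]
a [ 0.4699 -0.3243  0.0395] res [-0.9159  0.8627] [-1.1432 -0.317 ]
b [ 0.4647 -0.3857  0.0302] res [-0.4501  0.431 ] [-0.5564 -0.16  ]
c [ 0.3739 -0.3774  0.0153] res [ 0.8447 -0.8132] [1.0247 0.2594]
d [ 0.3795 -0.3144  0.0192] res [-0.4522  0.4197] [-0.5477 -0.1379]
```

step_arm --plan '[[[0.42,-0.77,0.05],[0,0,0.69],100],[[0.42,-0.77,0.05],[0,0,0.69],100],[[0.42,-0.77,0.05],[0,0,0.69],100],[[0.42,-0.77,0.05],[0,0,0.69],100],[[0.42,-0.77,0.05],[0,0,0.69],100]]'

```text
time_s: 0.78
tool_pos: [0.4, 0.3293, 0.2603]
tool_rot: [2.145, 2.296, -0.0]
ft_force: [0.9, 0.2, -0.5]
grip_width: 0.0855
```

step_arm --plan '[[[0,0,0],[0,0,0],100]]'

```text
time_s: 0.9
tool_pos: [0.4021, 0.3266, 0.2606]
tool_rot: [2.154, 2.284, -0.0]
ft_force: [0.1, 1.0, -0.1]
grip_width: 0.0853
```

Run:
```python
from h import *
s=robot.observe();p,T=pose("wrist",s);im=robot.get_image("wrist");np.save("pics/w1.npy",T)
print(s["time_s"],s["tool_pos"],s["tool_rot"],s["qvel"].max(),s["joint_positions"])
cv2.imwrite("pics/w1.png",im)
```

```text
0.9 [0.4021 0.3266 0.2606] [ 2.1544  2.284  -0.0005] 0.02051402224325523 [-0.7867  0.2488  0.0002  1.809   0.002   1.084   0.8417]
```

View pics/w1.png

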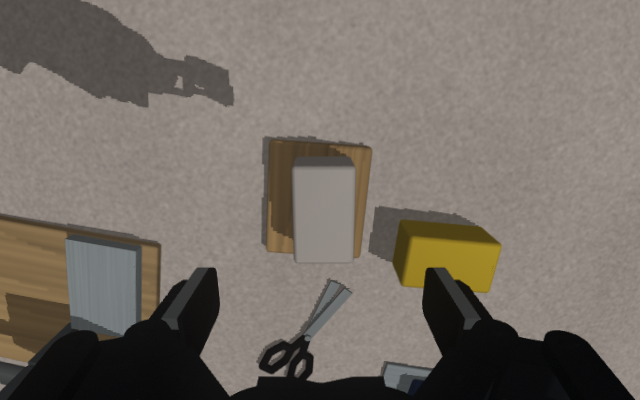

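Run:
```python
from h import *
im=cv2.imread("pics/w1.png")
crop(im,255,130,130,145,4,"pics/w1b.png");crop(im,55,220,120,130,5,"pics/w1m.png")
```

```text
(no output)
```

View pics/w1b.png

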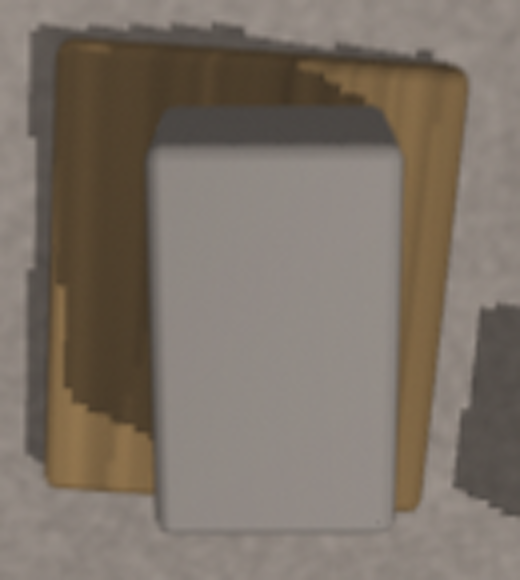

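View pics/w1m.png

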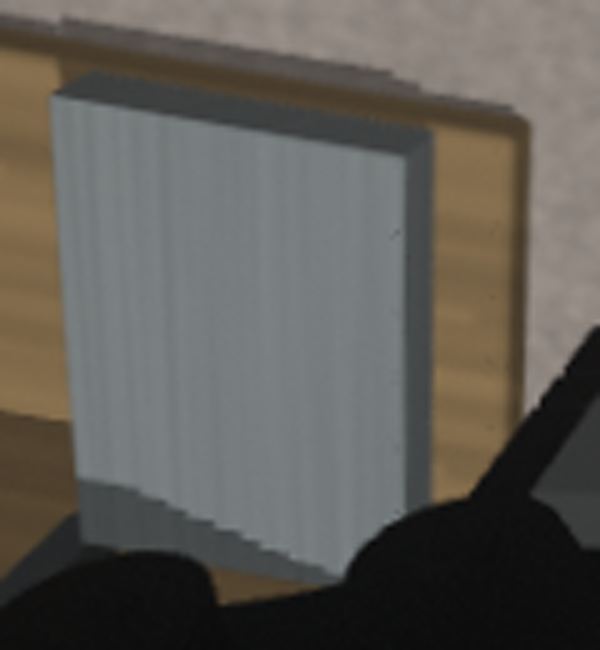

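Run:
```python
from h import *
T=np.load("pics/w1.npy")
uv=[(255+a/4,130+b/4) for a,b in [(150,148),(404,148),(398,530),(160,532)]]
P=atz("wrist",uv,.07,T);print(P,P.mean(0))
for i,j in((0,1),(1,2),(2,3),(3,0)):
    d=P[j]-P[i];print(np.linalg.norm(d),np.arctan2(d[1],d[0]))
uv=[(55+a/5,220+b/5) for a,b in [(52,96),(406,156),(80,545)]]
P=atz("wrist",uv,.03,T);print(P)
for i,j in((0,1),(0,2)):
    d=P[j]-P[i];print(np.linalg.norm(d),np.arctan2(d[1],d[0]))
```

```text
[[0.3932 0.3007 0.07  ]
 [0.3899 0.3584 0.07  ]
 [0.4858 0.3654 0.07  ]
 [0.4898 0.3065 0.07  ]] [0.4397 0.3328 0.07  ]
0.057740387435637475 1.6294388697340436
0.09620769124611316 0.07325151231834494
0.05904515526499956 -1.5028200765147854
0.09674858230110299 -3.081882918327765
[[0.4985 0.0425 0.03  ]
 [0.5075 0.125  0.03  ]
 [0.6218 0.0269 0.03  ]]
0.08295635502627124 1.461466823113086
0.12428996355783385 -0.1262539550981973
```

step_arm --plan '[[[0.25,0.05,-0.65],[0,0,0.05],100],[[0.25,0.05,-0.65],[0,0,0],100],[[0,0,0],[0,0,0],100]]'

```text
time_s: 1.32
tool_pos: [0.4279, 0.3369, 0.1796]
tool_rot: [-2.139, -2.3, 0.009]
ft_force: [0.2, 0.1, -0.7]
grip_width: 0.0855
```

Run:
```python
from h import *
s=robot.observe();p,T=pose("wrist",s);im=robot.get_image("wrist");np.save("pics/w2.npy",T)
print(s["time_s"],s["tool_pos"],s["tool_rot"],abs(s["qvel"]).max())
cv2.imwrite("pics/w2.png",im)
```

```text
1.325 [0.4279 0.3369 0.1796] [-2.1391 -2.2999  0.0087] 0.05875514078011146
```

View pics/w2.png

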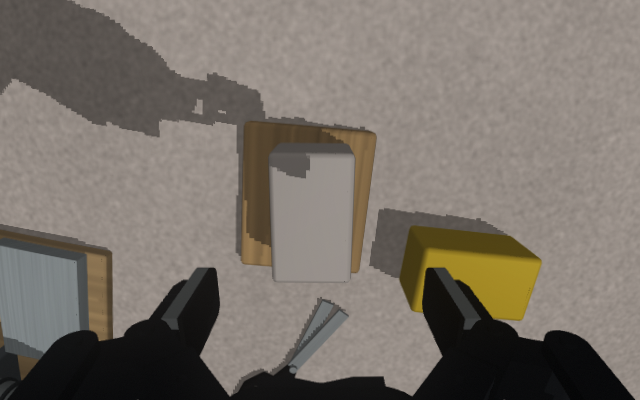

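Run:
```python
from h import *
im=cv2.imread("pics/w2.png")
T1=np.load("pics/w1.npy");T2=np.load("pics/w2.npy")
g=cv2.cvtColor(im,cv2.COLOR_BGR2GRAY)
a=[(255+a/4,130+b/4) for a,b in [(150,148),(404,148),(398,530),(160,532)]]
b=[(269.5,153),(354.5,152.5),(351.5,282),(273,282)]
o1,d1=ray("wrist",a,T1);o2,d2=ray("wrist",b,T2)
P=np.array([tri([(o1,d1[i]),(o2,d2[i])]) for i in range(4)]);print(P,P.mean(0))
Q=atz("wrist",b,.07,T2);print(Q,Q.mean(0));d=Q[3]-Q[0],Q[2]-Q[1];print([np.arctan2(v[1],v[0]) for v in d])
```

```text
[[0.392  0.3011 0.0763]
 [0.3848 0.3549 0.0959]
 [0.4824 0.3641 0.0768]
 [0.4829 0.3072 0.0833]] [0.4355 0.3318 0.0831]
[[0.3932 0.3002 0.07  ]
 [0.3888 0.3571 0.07  ]
 [0.4862 0.3647 0.07  ]
 [0.4906 0.3056 0.07  ]] [0.4397 0.3319 0.07  ]
[np.float64(0.05599692508226528), np.float64(0.07796951458309208)]
```

step_arm --plan '[[[0.03,-0.04,-0.74],[0,0,0],100],[[0.03,-0.04,-0.74],[0,0,0],100],[[0,0,-0.74],[0,0,0],100],[[0,0,0],[0,0,0],100]]'

```text
time_s: 1.88
tool_pos: [0.4312, 0.3322, 0.0483]
tool_rot: [-2.138, -2.301, 0.006]
ft_force: [-0.5, -0.6, 1.7]
grip_width: 0.0853
```

step_arm --plan '[[[0,0,-0.03],[0,0,0],0],[[0,0,0],[0,0,0],0],[[0,0,0],[0,0,0],0],[[0,0,0],[0,0,0],0]]'

```text
time_s: 2.38
tool_pos: [0.4341, 0.3332, 0.0498]
tool_rot: [2.14, 2.3, 0.006]
ft_force: [-0.8, -0.7, 5.6]
grip_width: 0.0594
```

step_arm --plan '[[[0,0,0],[0,0,0],0],[[0,0,0.2],[0,0,0],0],[[0,0,0.3],[0,0,0],0],[[0,0,0.6],[0,0,0],0],[[0,0,0],[0,0,0],0]]'

```text
time_s: 3.0
tool_pos: [0.4347, 0.3338, 0.1173]
tool_rot: [2.14, 2.3, 0.011]
ft_force: [-0.6, 0.7, -2.9]
grip_width: 0.059
```

Run:
```python
from h import *
s=robot.observe();p,T=pose("wrist",s);im=robot.get_image("wrist");np.save("pics/w3.npy",T)
print(s["time_s"],s["tool_pos"],s["tool_rot"],s["ft_force"])
cv2.imwrite("pics/w3.png",im)
```

```text
3.0 [0.4347 0.3338 0.1173] [2.1397 2.2997 0.0106] [-0.6314  0.7399 -2.9187]
```

View pics/w3.png

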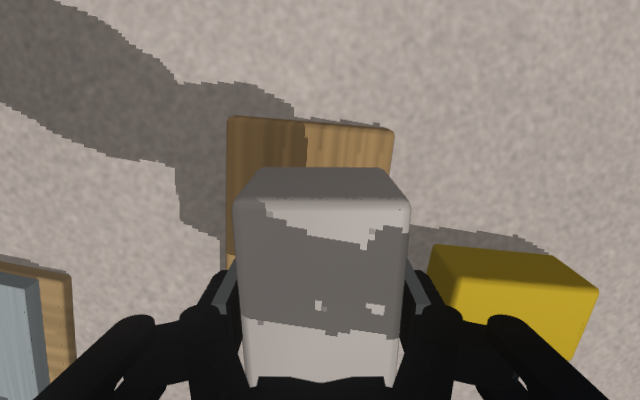

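Run:
```python
from h import *
im=cv2.imread("pics/w3.png")
crop(im,215,150,210,140,3,"pics/w3b.png")
p=robot.camera_params("wrist");C=p["tool_from_camera"]
for v in (200,203,206):
    o,d=ray("wrist",[(234,v),(411,v)],C); t=(-.0202-o[2])/d[:,2]; print(o+d*t[:,None])
```

```text
[[-0.0269 -0.0433 -0.0202]
 [ 0.0292 -0.0433 -0.0202]]
[[-0.027  -0.0423 -0.0202]
 [ 0.0293 -0.0423 -0.0202]]
[[-0.0271 -0.0413 -0.0202]
 [ 0.0294 -0.0413 -0.0202]]
```

View pics/w3b.png

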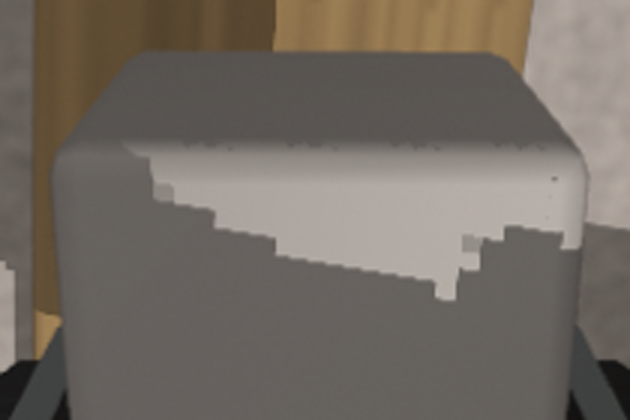

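step_arm --plan '[[[0.3,-0.2,0.8],[0,0,-0.31],0],[[0.52,-0.5,0.65],[0,0,-0.31],0],[[0.6,-0.6,0.65],[0,0,-0.31],0],[[0.6,-0.6,0.6],[0,0,-0.31],0],[[0,0,0],[0,0,0],0]]'

```text
time_s: 3.68
tool_pos: [0.5574, 0.2147, 0.2769]
tool_rot: [2.35, 2.079, 0.006]
ft_force: [-0.5, 0.0, -2.4]
grip_width: 0.0589
```

step_arm --plan '[[[0,0,0],[0,0,0],0]]'

```text
time_s: 3.8
tool_pos: [0.5525, 0.2193, 0.2734]
tool_rot: [-2.343, -2.091, 0.002]
ft_force: [-0.1, 0.5, -3.2]
grip_width: 0.0592
```

Run:
```python
from h import *
s=robot.observe();p,T=pose("wrist",s);im=robot.get_image("wrist");np.save("pics/w4.npy",T)
Rm=R.from_rotvec(s["tool_rot"]).as_matrix()
print(s["time_s"],s["tool_pos"],Rm,s["qvel"])
cv2.imwrite("pics/w4.png",im)
```

```text
3.8 [0.5525 0.2193 0.2734] [[ 0.1135  0.9935 -0.0017]
 [ 0.9935 -0.1135 -0.    ]
 [-0.0002 -0.0017 -1.    ]] [-0.0208  0.0068 -0.0187  0.0162 -0.0008 -0.      0.0018]
```

View pics/w4.png

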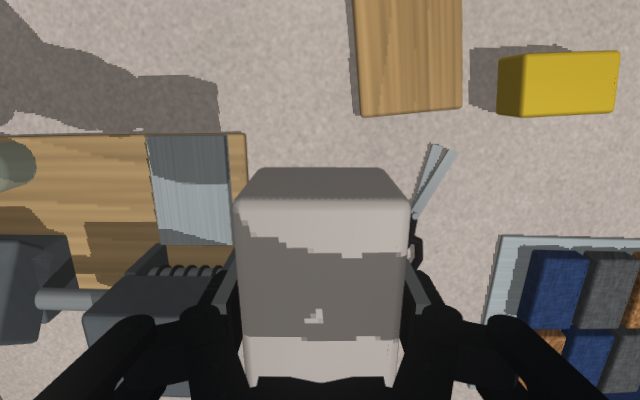

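Run:
```python
from h import *
im=cv2.imread("pics/w4.png")
crop(im,135,125,115,130,5,"pics/w4b.png")
```

```text
(no output)
```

View pics/w4b.png

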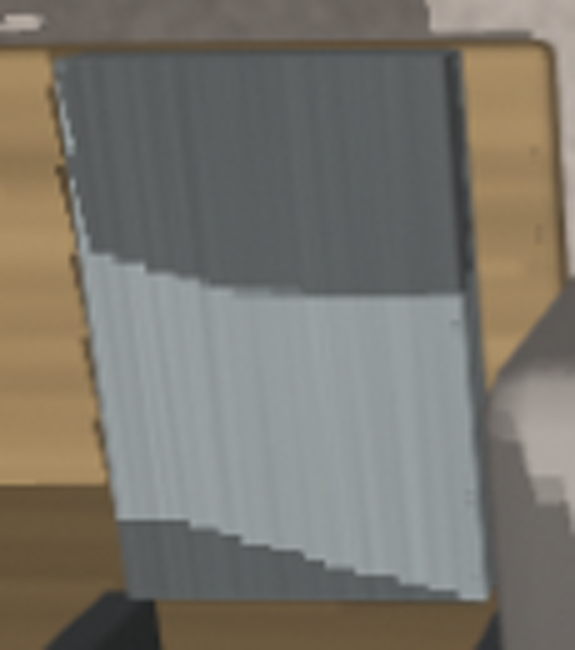

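Run:
```python
from h import *
T=np.load("pics/w4.npy")
uv=[(135+(a-2)/5,125+(b-2)/5) for a,b in [(54,57),(445,52),(484,600),(130,600)]]
for z in (.03,):
    P=atz("wrist",uv,z,T);print(P,P.mean(0))
    for i,j in((0,1),(1,2),(3,2),(0,3)):
        d=P[j]-P[i];print(np.linalg.norm(d),np.arctan2(d[1],d[0]))
# fit rect pose
from scipy.optimize import least_squares
def rect(q):
    c,s=np.cos(q[2]),np.sin(q[2]);L=np.array([[-.062,-.042],[-.062,.042],[.062,.042],[.062,-.042]])
    return np.c_[q[0]+c*L[:,0]-s*L[:,1],q[1]+s*L[:,0]+c*L[:,1],np.full(4,q[3] if len(q)>3 else .03)]
for x0 in ([.57,.07,-.11],[.57,.07,-.11,.03]):
    r=least_squares(lambda q:(proj("wrist",rect(q),T)-uv).ravel(),x0);print(r.x,r.fun)
print(proj("scene",rect(r.x)),proj("top",rect(r.x)))
```

```text
[[0.498  0.0411 0.03  ]
 [0.5072 0.1239 0.03  ]
 [0.6299 0.1088 0.03  ]
 [0.621  0.0268 0.03  ]] [0.564  0.0751 0.03  ]
0.08330587961683478 1.459551604291024
0.12362072511991874 -0.12208298340160921
0.0825134244826947 1.462651513367553
0.12387045572197906 -0.11566028412206347
[ 0.5641  0.0751 -0.1159] [-0.524  -0.2652  0.1637  0.0974  0.8449  0.3933 -0.4872 -0.1264]
[ 0.5645  0.0743 -0.1156  0.0278] [-0.2588  0.0174 -0.0484  0.3686  0.629   0.0336 -0.3046 -0.4645]
[[353.9538 237.608 ]
 [371.1136 257.7906]
 [338.4938 280.8971]
 [321.7601 259.4428]] [[279.1996 218.7104]
 [253.8976 217.9418]
 [256.1537 181.5178]
 [280.9817 182.1923]]
```

step_arm --plan '[[[0,-0.8,-0.3],[0,0,-0.02],0],[[0,-0.8,-0.5],[0,0,0],0],[[0.05,-0.8,-0.7],[0,0,0],0],[[0.05,0,-0.7],[0,0,0],0],[[0,0,0],[0,0,0],0]]'

```text
time_s: 4.47
tool_pos: [0.556, 0.0768, 0.1399]
tool_rot: [-2.342, -2.087, 0.01]
ft_force: [-0.5, 1.3, -1.3]
grip_width: 0.0592
```

```bash
cat > st.py <<'E'
from h import *
import sys
s=robot.observe();Rm=R.from_rotvec(s["tool_rot"]).as_matrix()
print(s["time_s"],s["tool_pos"],"F",s["ft_force"],"jaw",np.arctan2(Rm[1,0],Rm[0,0]),"z",Rm[:,2],"w",s["grip_width"],"q",s["joint_positions"])
for n in sys.argv[1:]:
    nm,f=n.split(":"); 
    if nm=="wrist": np.save(f"pics/{f}.npy",pose("wrist",s)[1])
    cv2.imwrite(f"pics/{f}.png",robot.get_image(nm))
E
python3 st.py wrist:w5
```

```text
4.475 [0.556  0.0768 0.1399] F [-0.4875  1.2789 -1.3452] jaw 1.4554350361444275 z [-0.0079 -0.001  -1.    ] w 0.05919449692168964 q [-0.3242  0.4466  0.1262  1.8556 -0.0731  0.8518  1.2937]
```

View pics/w5.png

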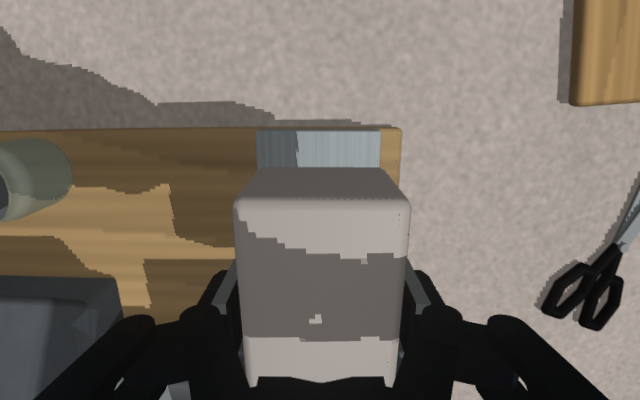

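step_arm --plan '[[[0.03,-0.03,-0.6],[0,0,0],0],[[0,0,-0.35],[0,0,0],0],[[0,0,-0.1],[0,0,0],0],[[0,0,0],[0,0,0],0],[[0,0,0],[0,0,0],0]]'

```text
time_s: 5.15
tool_pos: [0.562, 0.0749, 0.0816]
tool_rot: [2.346, 2.088, 0.003]
ft_force: [0.8, -0.5, -1.4]
grip_width: 0.0589
```

```bash
python3 st.py wrist:w6
```

```text
5.15 [0.562  0.0749 0.0816] F [ 0.8257 -0.4545 -1.4354] jaw 1.4544917900822125 z [ 0.0021  0.0007 -1.    ] w 0.058895916210828014 q [-0.3087  0.5276  0.1142  1.8983 -0.0876  0.7183  1.3104]
```

View pics/w6.png

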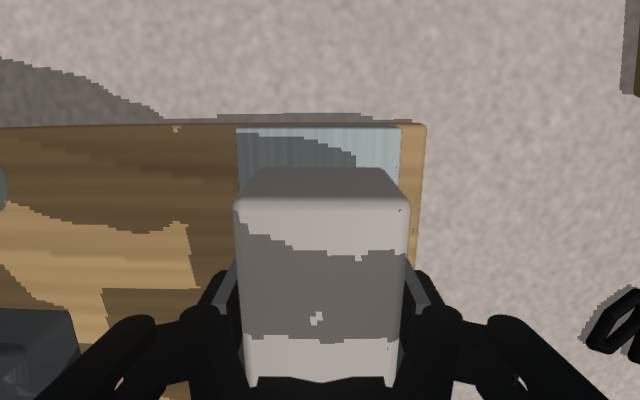

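Run:
```python
from h import *
im=cv2.imread("pics/w6.png")
crop(im,225,115,190,100,4,"pics/w6b.png")
```

```text
(no output)
```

View pics/w6b.png

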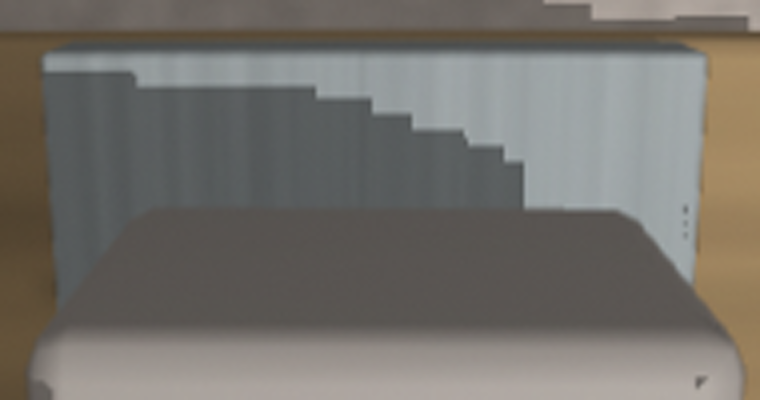

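Run:
```python
from h import *
C=robot.camera_params("wrist")["tool_from_camera"]
def f(uv,z):
    o,d=ray("wrist",uv,C);t=(z-o[2])/d[:,2];return o+d*t[:,None]
for zt in (.0816,.0796,.0836):
    print(zt,f([(235.5,129),(402,129)],zt-.03))
print(f([(257.3,166.5),(386.2,166.5)],.0348));print(f([(232.5,200),(410.7,200)],-.0202))
```

```text
0.0816 [[-0.0417 -0.0586  0.0516]
 [ 0.0413 -0.0586  0.0516]]
0.0796 [[-0.0412 -0.0588  0.0496]
 [ 0.0409 -0.0588  0.0496]]
0.0836 [[-0.0422 -0.0584  0.0536]
 [ 0.0418 -0.0584  0.0536]]
[[-0.0287 -0.043   0.0348]
 [ 0.0312 -0.043   0.0348]]
[[-0.0273 -0.0434 -0.0202]
 [ 0.0293 -0.0434 -0.0202]]
```

step_arm --plan '[[[-0.06,-0.015,-0.12],[0,0,0],0],[[0,0,-0.08],[0,0,0],0],[[0,0,0],[0,0,0],0],[[0,0,0],[0,0,0],0]]'

```text
time_s: 5.7
tool_pos: [0.5575, 0.0734, 0.0681]
tool_rot: [-2.347, -2.088, 0.0]
ft_force: [-1.0, -0.3, -2.6]
grip_width: 0.0592
```

```bash
python3 st.py wrist:w7;python3 - <<'E'
from h import *
im=cv2.imread("pics/w7.png")
crop(im,225,115,190,100,4,"pics/w7b.png")
E
```

```text
5.7 [0.5575 0.0734 0.0681] F [-1.0198 -0.273  -2.5891] jaw 1.4538718482152293 z [-0.0001 -0.     -1.    ] w 0.05921505919472454 q [-0.3056  0.5425  0.1108  1.9167 -0.0901  0.6873  1.313 ]
```

View pics/w7b.png

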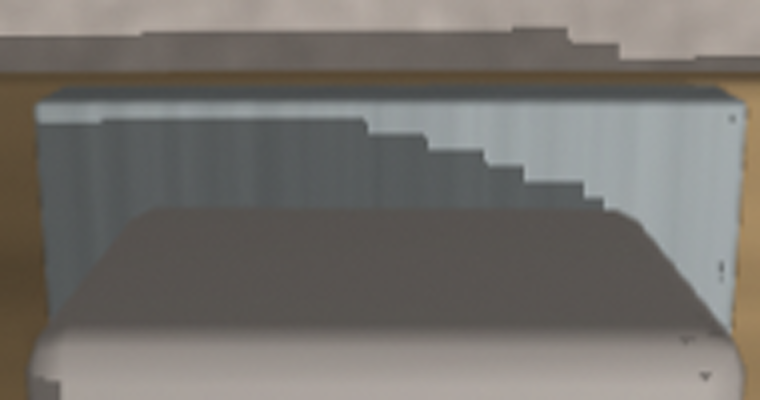

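Run:
```python
from h import *
C=robot.camera_params("wrist")["tool_from_camera"]
def f(uv,z):
    o,d=ray("wrist",uv,C);t=(z-o[2])/d[:,2];return o+d*t[:,None]
for zt in (.0681,):
    print(zt,f([(233.6,140.2),(411.4,140.2)],zt-.03))
```

```text
0.0681 [[-0.0398 -0.0548  0.0381]
 [ 0.043  -0.0548  0.0381]]
```

step_arm --plan '[[[0,0.005,-0.04],[0,0,0],0],[[0,0,-0.02],[0,0,0],0],[[0,0,0],[0,0,0],0]]'

```text
time_s: 6.12
tool_pos: [0.5574, 0.0738, 0.0649]
tool_rot: [-2.347, -2.088, -0.0]
ft_force: [-3.4, 0.0, 3.8]
grip_width: 0.0592
```

step_arm --plan '[[[0,0,0],[0,0,0],78],[[0,0,0],[0,0,0],82],[[0,0,0],[0,0,0],86],[[0,0,0],[0,0,0],90]]'

```text
time_s: 6.62
tool_pos: [0.5575, 0.0737, 0.0646]
tool_rot: [2.347, 2.088, 0.0]
ft_force: [0.3, 0.3, 0.8]
grip_width: 0.0767
```

```bash
python3 st.py wrist:w8
```

```text
6.625 [0.5575 0.0737 0.0646] F [0.2774 0.2796 0.836 ] jaw 1.4539294504386682 z [ 0.0001  0.     -1.    ] w 0.07670888024685701 q [-0.3054  0.5477  0.1098  1.919  -0.0909  0.6795  1.3132]
```

View pics/w8.png

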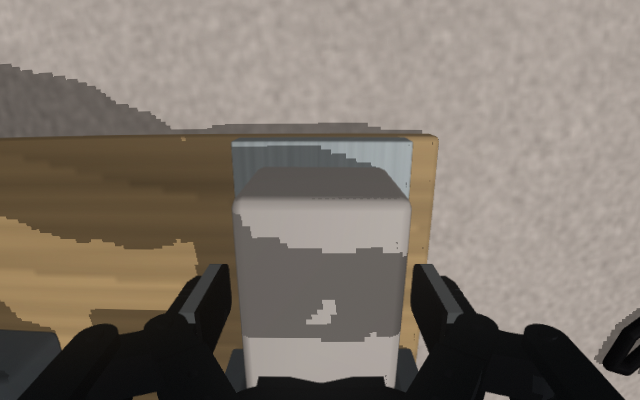

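step_arm --plan '[[[0,0,0.3],[0,0,0],90],[[0,0,0.8],[0,0,0],90],[[0,0,0.9],[0,0,0],90],[[-0.1,-0.2,0.9],[0,0,0],90],[[0,-0.5,0.6],[0,0,0],90]]'

```text
time_s: 7.3
tool_pos: [0.5517, 0.0329, 0.2774]
tool_rot: [2.344, 2.091, 0.004]
ft_force: [-0.0, -0.0, -1.0]
grip_width: 0.0768
```

step_arm --plan '[[[-0.2,-0.9,0.3],[0,0,0],90],[[0,-0.9,0.3],[0,0,0],90],[[0,-0.5,0],[0,0,0],90],[[0,0,0],[0,0,0],90],[[0,0,0],[0,0,0],90]]'

```text
time_s: 7.92
tool_pos: [0.5394, -0.1053, 0.3103]
tool_rot: [-2.346, -2.088, -0.0]
ft_force: [0.2, 1.1, 0.2]
grip_width: 0.0765
```

```bash
python3 st.py wrist:w9 top:t9 scene:s9
python3 - <<'E'
from h import *
crop(cv2.imread("pics/t9.png"),235,130,190,130,4,"pics/t9m.png")
crop(cv2.imread("pics/s9.png"),240,165,140,140,4,"pics/s9m.png")
E
```

```text
7.925 [ 0.5394 -0.1053  0.3103] F [0.2331 1.1036 0.1877] jaw 1.4545616593795831 z [-0.0005  0.0007 -1.    ] w 0.0765382374911589 q [-0.0874  0.2612  0.2359  1.6746 -0.0651  1.214   1.6181]
```

View pics/w9.png

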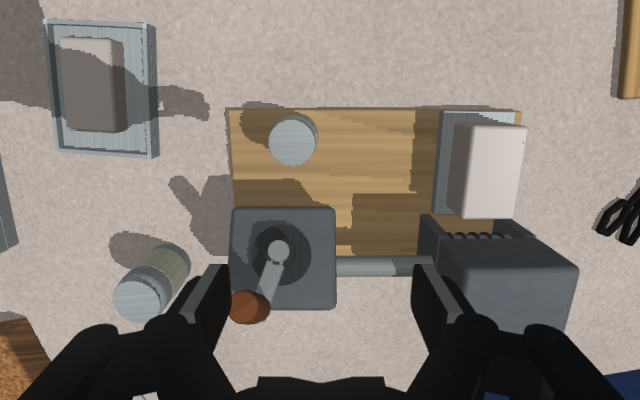

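View pics/t9m.png

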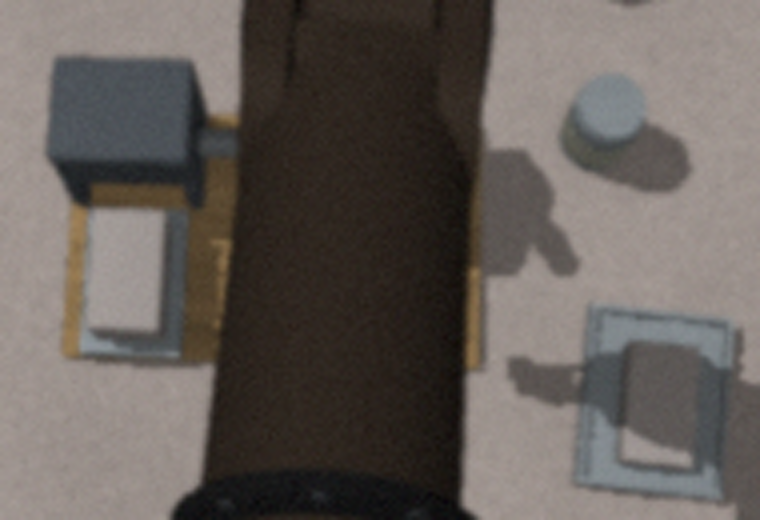

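View pics/s9m.png

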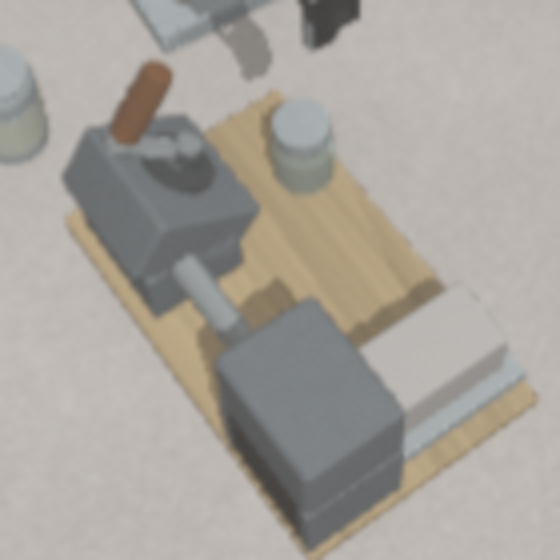

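```bash
cat > fit.py <<'E'
from h import *
from scipy.optimize import least_squares
YAW=-.116; c,s=np.cos(YAW),np.sin(YAW)
XM=np.array([c,s,0]);YM=np.array([-s,c,0]);ZM=np.array([0,0,1.])
t=np.radians(35);N_=-np.sin(t)*XM+np.cos(t)*ZM;U=np.cos(t)*XM+np.sin(t)*ZM
def dirv(p): return np.cos(p)*U-np.sin(p)*YM
def G(A,p,h=.06): return A+h*N_+.055*dirv(p)
E
python3 - <<'E'
from fit import *
T=np.load("pics/w9.npy")
tip=[("wrist",(249,307),T,1),("scene",(279.2,183.2),None,.5),("top",(343,158),None,.5)]
hub=[("wrist",(278,250),T,1),("scene",(287.5,201.2),None,.5),("top",(336.2,176.2),None,.5)]
def res(q,full=False):
    A=q[:3];r=[]
    for l,X in((tip,G(A,q[3],.089)),(hub,A+q[4]*N_)):
        for n,uv,TT,w in l: r.append(w*(proj(n,X,TT)[0]-uv))
    r=np.array(r).ravel()
    return np.r_[r,(q[2]-.115)/.001]
r=least_squares(res,[.63,-.14,.115,.4,.025]);print(r.x,r.fun)
B=np.array([.564,.0748,.03]);d=r.x[:3]-B;print("machine coords",d@XM,d@YM)
for z in(.115,):print(atz("wrist",[(231,207),(335,206),(336,309),(229,309)],z,T))
print(G(r.x[:3],r.x[3]))
E
```

```text
[ 0.613  -0.1532  0.1147  0.2171  0.0232] [-0.1787  0.6473  0.3986  0.065  -1.0314  4.3193  0.0432 -0.022  -0.3936
 -0.2947 -0.3785 -0.0974 -0.3494]
machine coords 0.0750210580543335 -0.2207975677572704
[[ 0.5584 -0.1931  0.115 ]
 [ 0.5689 -0.0941  0.115 ]
 [ 0.6828 -0.1048  0.115 ]
 [ 0.6701 -0.2176  0.115 ]]
[ 0.6211 -0.1661  0.1946]
```

Run:
```python
from fit import *
T=np.load("pics/w9.npy")
crop(cv2.imread("pics/w9.png"),200,180,160,160,5,"pics/w9h.png")
tip=[("wrist",(249,307),T,1),("scene",(279.2,183.2),None,.5),("top",(343,167.5),None,.5)]
hub=[("wrist",(278,250),T,1),("scene",(287.5,201.2),None,.5),("top",(336.2,176.2),None,.5)]
def res(q,full=False):
    A=q[:3];r=[]
    for l,X in((tip,G(A,q[3],.089)),(hub,A+q[4]*N_)):
        for n,uv,TT,w in l: r.append(w*(proj(n,X,TT)[0]-uv))
    r=np.array(r).ravel()
    return np.r_[r,(q[2]-.115)/.001]
r=least_squares(res,[.63,-.14,.115,.4,.025]);print(r.x,r.fun)
B=np.array([.564,.0748,.03]);d=r.x[:3]-B;print("machine coords",d@XM,d@YM)
g=G(r.x[:3],r.x[3]);print(g, "standoff TCP .1 back", g+.105*N_-.0)
```

```text
[ 0.6122 -0.1533  0.1149  0.2111  0.0208] [-0.1877  0.1003  0.5027 -0.0133 -1.0472 -0.334   0.0284 -0.16   -0.4785
 -0.1236 -0.3525 -0.1274 -0.0712]
machine coords 0.07429010926810373 -0.2210232079197254
[ 0.6204 -0.1659  0.1949] standoff TCP .1 back [ 0.5606 -0.1589  0.2809]
```

View pics/w9h.png

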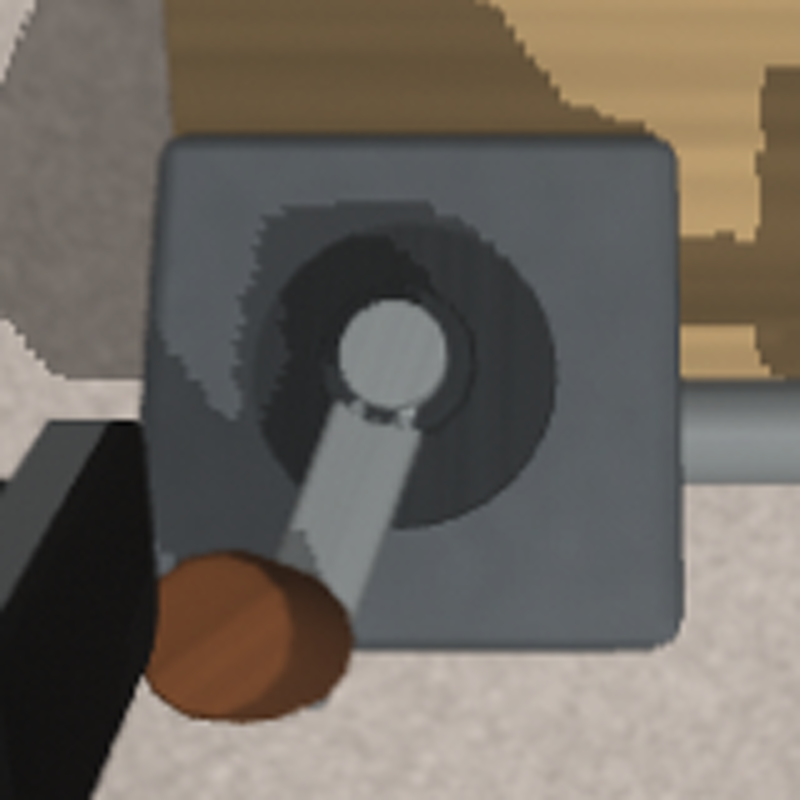

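step_arm --plan '[[[0.04,-0.18,-0.05],[-0.094,-0.81,0],90],[[0.04,-0.18,-0.05],[-0.094,-0.81,0],90],[[0.04,-0.18,-0.05],[-0.094,-0.81,0],90],[[0.04,-0.18,-0.05],[-0.094,-0.81,0],90],[[0.04,-0.18,-0.05],[-0.094,-0.81,0],90]]'

```text
time_s: 8.7
tool_pos: [0.5516, -0.1595, 0.2961]
tool_rot: [1.961, 1.747, 0.556]
ft_force: [0.6, 1.4, -0.6]
grip_width: 0.0771
```

step_arm --plan '[[[0,0,0],[0,0,0],90],[[0,0,0],[0,0,0],90]]'

```text
time_s: 8.95
tool_pos: [0.5523, -0.1593, 0.2962]
tool_rot: [1.966, 1.751, 0.553]
ft_force: [-0.4, 0.5, 0.7]
grip_width: 0.0768
```

```bash
python3 st.py wrist:w10
python3 - <<'E'
from fit import *
s=robot.observe();Rm=R.from_rotvec(s["tool_rot"]).as_matrix()
print(Rm, YM,-N_)
E
```

```text
8.95 [ 0.5523 -0.1593  0.2962] F [-0.3894  0.4505  0.6861] jaw 1.4557455932970507 z [ 0.5695 -0.0648 -0.8194] w 0.07678815863468443 q [ 0.0046  0.028   0.2316  2.1535 -0.215   0.3614  1.8673]
[[ 0.1146  0.8136  0.5701]
 [ 0.9934 -0.0944 -0.065 ]
 [ 0.0009  0.5738 -0.819 ]] [0.1157 0.9933 0.    ] [ 0.5697 -0.0664 -0.8192]
```

View pics/w10.png

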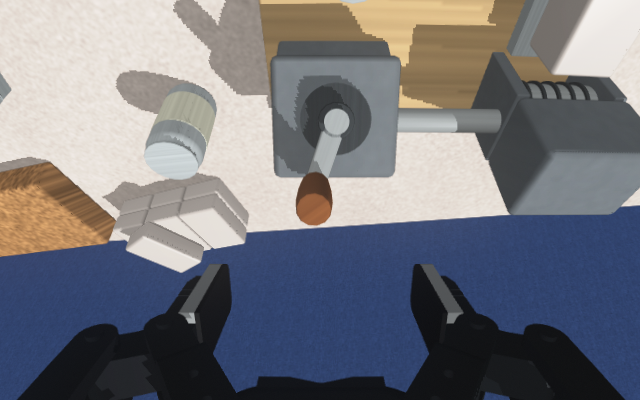

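Run:
```python
from h import *
from scipy.optimize import least_squares
D=[([-1.2206,.4352,.025,1.5741,-.0116,1.134,-.0751],[.2733,.5615,.2445],[2.6626,1.6655,-.002]),
([-.7867,.2488,.0002,1.809,.002,1.084,.8417],[.4021,.3266,.2606],[2.1544,2.284,-.0005]),
([-.3054,.5477,.1098,1.919,-.0909,.6795,1.3132],[.5575,.0737,.0646],[2.347,2.088,0]),
([-.0874,.2612,.2359,1.6746,-.0651,1.214,1.6181],[.5394,-.1053,.3103],[-2.346,-2.088,0]),
([.0046,.028,.2316,2.1535,-.215,.3614,1.8673],[.5523,-.1593,.2962],[1.966,1.751,.553])]
# yaw of jaws vs q: test sum rules
for q,p,r in D:
    Rm=R.from_rotvec(r).as_matrix(); z=Rm[:,2]
    print("atan y/x of tcp",np.arctan2(p[1],p[0]),"q1",q[0],"q2-q4+q6..",q[1]+q[3]+q[5], q[1]-q[3]+q[5],"tilt",np.degrees(np.arccos(-z[2])),"jaw",np.arctan2(Rm[1,0],Rm[0,0]))
```

```text
atan y/x of tcp 1.11781937200653 q1 -1.2206 q2-q4+q6.. 3.1433 -0.0049000000000001265 tilt 0.09271894265924428 jaw 1.1179410264570113
atan y/x of tcp 0.6821573699031541 q1 -0.7867 q2-q4+q6.. 3.1418 -0.47619999999999996 tilt 0.10655247084369747 jaw 1.6291783654469687
atan y/x of tcp 0.13143518591732678 q1 -0.3054 q2-q4+q6.. 3.1462 -0.6918000000000002 tilt 0.013235677439448158 jaw 1.454130624654581
atan y/x of tcp -0.19279223084152047 q1 -0.0874 q2-q4+q6.. 3.1498 -0.19940000000000024 tilt 0.056038942437538146 jaw 1.4545536805259665
atan y/x of tcp -0.28080879417963595 q1 0.0046 q2-q4+q6.. 2.5429000000000004 -1.7641000000000002 tilt 34.96087603197137 jaw 1.4556982185843992
```

```bash
cat > kin.py <<'E'
from h import *
from scipy.optimize import least_squares
import itertools,json
D=[([-1.2206,.4352,.025,1.5741,-.0116,1.134,-.0751],[.2733,.5615,.2445],[2.6626,1.6655,-.002]),
([-.7867,.2488,.0002,1.809,.002,1.084,.8417],[.4021,.3266,.2606],[2.1544,2.284,-.0005]),
([-0.3242,0.4466,0.1262,1.8556,-0.0731,0.8518,1.2937],[.556,.0768,.1399],[-2.342,-2.087,.01]),
([-.3054,.5477,.1098,1.919,-.0909,.6795,1.3132],[.5575,.0737,.0646],[2.347,2.088,0]),
([-.0874,.2612,.2359,1.6746,-.0651,1.214,1.6181],[.5394,-.1053,.3103],[-2.346,-2.088,0]),
([.0046,.028,.2316,2.1535,-.215,.3614,1.8673],[.5523,-.1593,.2962],[1.966,1.751,.553])]
def Rz(a): return R.from_euler('z',a).as_matrix()
def Ry(a): return R.from_euler('y',a).as_matrix()
def fk(q,k,sg,off=0):
    z0,L1,e1,L2,e2,Lt,et=k
    M=Rz(-q[0]);p=np.array([0,0,z0])
    M=M@Ry(q[1])@Rz(sg[0]*q[2]);p=p+M@[e1,0,L1]
    M=M@Ry(q[3]);p=p+M@[-e1,0,0]; M=M@Rz(sg[1]*q[4]);p=p+M@[e2,0,L2]
    M=M@Ry(q[5]);p=p+M@[et,0,Lt]
    M=M@Rz(sg[2]*q[6]+off)
    return p,M
E
python3 - <<'E'
from kin import *
best=None
for sg in itertools.product([1,-1],repeat=3):
    def res(k):
        r=[]
        for q,p,rv in D:
            pp,M=fk(q,k[:7],sg,k[7]);r+=list((pp-p)*1000)+list(100*(R.from_matrix(M).inv()*R.from_rotvec(rv)).as_rotvec())
            r
        return np.r_[r,(k[:7]-[.3,.3,0,.35,0,.25,0])*1]
    for o in (0,3.14,1.57,-1.57):
        f=least_squares(res,[.3,.35,0,.35,0,.25,0,o])
        if best is None or f.cost<best[0]: best=(f.cost,sg,f.x,f.fun)
print(best[0],best[1],best[2]);print(best[3][:-7].reshape(-1,6).round(1))
json.dump([best[1],list(best[2])],open("kin.json","w"))
E
```

```text
3570.6402293800556 (-1, 1, -1) [ 0.302   0.5827 -0.0039  0.4417  0.0157  0.3843  0.0043  3.2572]
[[-39.7  22.3  -1.9   2.1  -0.3 -10.6]
 [-37.8  39.5  -1.2  -0.2  -0.3 -11.7]
 [ -5.9   8.5  -0.6   3.6  10.4  -2. ]
 [ -5.9   6.6  -0.6   3.5  10.8   2.6]
 [ -3.    5.1   1.5   0.1  12.2  -7. ]
 [  2.   -8.2   2.8  -3.6  14.7  28.7]]
```

Run:
```python
from kin import *
best=None
for sg in itertools.product([1,-1],repeat=3):
    def res(k):
        r=[]
        for q,p,rv in D:
            q=np.array(q);q[0]+=k[8];pp,M=fk(q,k[:7],sg,k[7]);r+=list((pp-p)*1000)+list(100*(R.from_matrix(M).inv()*R.from_rotvec(rv)).as_rotvec())
        return np.r_[r,(k[:7]-[.3,.35,0,.35,0,.25,0])*1]
    for o in (0,3.14,1.57,-1.57):
        f=least_squares(res,[.3,.35,0,.35,0,.25,0,o,.1])
        if best is None or f.cost<best[0]: best=(f.cost,sg,f.x,f.fun)
print(best[0],best[1],best[2]);print(best[3][:-7].reshape(-1,6).round(1))
json.dump([best[1],list(best[2])],open("kin.json","w"))
```

```text
56.71828228708618 (-1, -1, -1) [0.2784 0.5501 0.0059 0.4283 0.0023 0.3515 0.0003 3.051  0.0933]
[[ 4.9 -1.1  0.4 -0.  -0.  -0.3]
 [-0.9  5.8  0.9 -0.   0.  -0.3]
 [-0.9  0.4 -1.2 -0.  -0.  -0.3]
 [-1.   0.4 -1.9 -0.  -0.  -0.3]
 [-2.8  1.6  0.2  0.  -0.  -0.3]
 [-0.6 -0.6  1.5 -0.2  5.4  1.4]]
```

Run:
```python
from kin import *
from fit import *
sg,k=json.load(open("kin.json"));k=np.array(k)
lo=np.array([-2.62,-.44,-1.27,.08,-1.32,.12,-2.74]);hi=np.array([2.62,2.09,1.32,2.57,4.46,2,2.74])
def F(q):
    q=np.array(q);q[0]+=k[8];return fk(q,k[:7],sg,k[7])
A=np.array([.6122,-.1533,.1149])
q0=np.array(D[-1][0])
for tilt in (35,25,15):
    tt=np.radians(tilt);z=np.sin(tt)*XM-np.cos(tt)*ZM
    Rt=np.c_[YM,np.cross(z,YM),z]
    q=q0.copy()
    print(tilt)
    for ph in np.arange(.25,.25+6.3,np.pi/4):
        tgt=G(A,ph)+.005*z
        def res(x):
            p,M=F(x);return np.r_[(p-tgt)*1000,300*R.from_matrix(M.T@Rt).as_rotvec(),.3*(x-q0)]
        f=least_squares(res,np.clip(q,lo+.01,hi-.01),bounds=(lo,hi));q=f.x
        print(round(ph,2),q.round(2),"err",np.abs(f.fun[:3]).max().round(2))
```

```text
35
0.25 [ 0.41  0.3  -0.2   2.14 -0.52  0.12  2.19] err 0.0
1.04 [ 0.51  0.31 -0.22  2.18 -0.99  0.12  2.73] err 0.0
1.82 [ 0.61  0.31 -0.29  2.23 -0.96  0.12  2.74] err 5.63
2.61 [ 0.52  0.29 -0.23  2.28 -0.99  0.12  2.74] err 11.67
3.39 [ 0.22  0.27  0.    2.3  -1.1   0.12  2.74] err 13.68
4.18 [-0.06  0.27  0.21  2.29 -1.19  0.12  2.74] err 9.61
4.96 [-0.1   0.28  0.24  2.24 -1.21  0.12  2.74] err 3.1
5.75 [ 0.1   0.29  0.07  2.17 -0.89  0.12  2.47] err 0.0
6.53 [ 0.41  0.3  -0.2   2.14 -0.52  0.12  2.19] err 0.0
25
0.25 [ 0.11  0.33  0.13  1.99 -0.33  0.41  1.96] err 0.0
1.04 [ 0.23  0.33  0.07  2.04 -0.38  0.38  2.08] err 0.0
1.82 [ 0.34  0.32 -0.02  2.13 -0.42  0.29  2.16] err 0.0
2.61 [ 0.37  0.31 -0.1   2.22 -0.4   0.2   2.11] err 0.0
3.39 [ 0.23  0.3  -0.04  2.26 -0.36  0.16  1.99] err 0.0
4.18 [ 0.02  0.29  0.1   2.21 -0.32  0.22  1.87] err 0.0
4.96 [-0.06  0.3   0.17  2.11 -0.28  0.31  1.8 ] err 0.0
5.75 [-0.    0.32  0.17  2.02 -0.28  0.38  1.85] err 0.0
6.53 [ 0.11  0.33  0.13  1.99 -0.33  0.41  1.96] err 0.0
15
0.25 [ 0.03  0.39  0.22  1.84 -0.22  0.67  1.83] err 0.0
1.04 [ 0.11  0.39  0.21  1.89 -0.25  0.64  1.93] err 0.0
1.82 [ 0.15  0.37  0.19  1.99 -0.27  0.55  1.98] err 0.0
2.61 [ 0.12  0.35  0.17  2.08 -0.28  0.47  1.96] err 0.0
3.39 [ 0.02  0.34  0.19  2.11 -0.25  0.45  1.86] err 0.0
4.18 [-0.08  0.34  0.22  2.06 -0.21  0.49  1.75] err 0.0
4.96 [-0.1   0.36  0.23  1.96 -0.19  0.58  1.71] err 0.0
5.75 [-0.05  0.38  0.23  1.87 -0.19  0.65  1.75] err 0.0
6.53 [ 0.03  0.39  0.22  1.84 -0.22  0.67  1.83] err 0.0
```

Run:
```python
from fit import *
crop(cv2.imread("pics/w10.png"),260,30,150,205,3.5,"pics/w10h.png")
```

```text
(no output)
```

View pics/w10h.png

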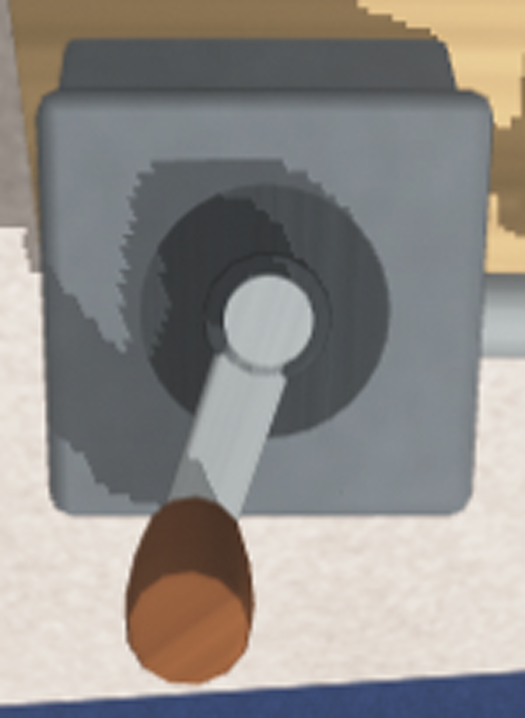

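Run:
```python
from fit import *
T9=np.load("pics/w9.npy");T10=np.load("pics/w10.npy")
tip=[("wrist",(245.3,307),T9,1),("wrist",(314.,209.1),T10,1),("scene",(279.2,183.2),None,.3)]
hub=[("wrist",(278.6,250.6),T9,1),("wrist",(336.9,122.3),T10,1),("scene",(287.5,201.2),None,.3)]
def res(q,w=.002):
    A=q[:3];r=[]
    for l,X in((tip,G(A,q[3],.089)),(hub,A+q[4]*N_)):
        for n,uv,TT,w_ in l: r.append(w_*(proj(n,X,TT)[0]-uv))
    return np.r_[np.array(r).ravel(),(q[2]-.115)/w]
for w in (.002,.05):
    r=least_squares(res,[.63,-.14,.115,.4,.025],args=(w,));print(r.x,r.fun.round(2))
    B=np.array([.564,.0748,.03]);d=r.x[:3]-B;print("machine coords",d@XM,d@YM,G(r.x[:3],r.x[3]))
# visible face corners check
A=r.x[:3]
P=np.array([(40,97),(490,97),(470,512),(55,512)])/3.5+[260,30]
o,dd=ray("wrist",P,T10);tt=((A-o)@N_)/(dd@N_);X=o+dd*tt[:,None]-A
print(np.c_[X@U,X@YM])
```

```text
[ 0.6157 -0.1526  0.1127  0.3114  0.0292] [-1.26  0.27  0.95  0.3  -0.1  -0.01 -0.   -0.06  0.26 -0.42 -0.14 -0.31
 -1.14]
machine coords 0.07766033290993204 -0.21991271214549413 [ 0.6222 -0.1703  0.1919]
[ 0.6169 -0.1528  0.1112  0.3125  0.0312] [-0.91  0.51  0.78 -0.43 -0.2   0.13 -0.1   0.08  0.16 -0.22 -0.16 -0.32
 -0.08]
machine coords 0.07889399482835026 -0.2199928767310294 [ 0.6233 -0.1706  0.1904]
[[-0.0505 -0.0537]
 [-0.0507  0.0534]
 [ 0.0508  0.0542]
 [ 0.0507 -0.0536]]
```

step_arm --plan '[[[0.27,-0.05,-0.12],[0.09,0.77,0],90],[[0.27,-0.05,-0.12],[0.09,0.77,0],90],[[0.27,-0.05,-0.12],[0.09,0.77,0],90],[[0,0,0],[0,0,0],90],[[0,0,0],[0,0,0],90]]'

```text
time_s: 9.62
tool_pos: [0.6002, -0.1689, 0.2738]
tool_rot: [2.192, 1.951, 0.258]
ft_force: [0.8, 1.3, -0.1]
grip_width: 0.0767
```

```bash
python3 st.py wrist:w11
```

```text
9.625 [ 0.6002 -0.1689  0.2738] F [ 0.8418  1.2658 -0.0669] jaw 1.4544488321691784 z [ 0.2578 -0.03   -0.9657] w 0.07672019135211133 q [-0.0059  0.2707  0.2631  1.7888 -0.1373  0.8341  1.7726]
```

View pics/w11.png

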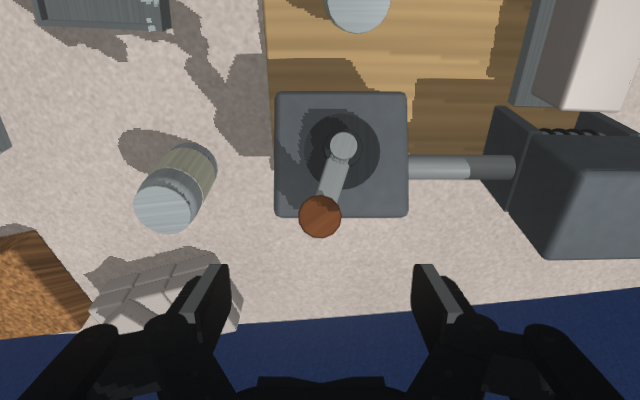

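Run:
```python
from fit import *
T9=np.load("pics/w9.npy");T10=np.load("pics/w10.npy");T11=np.load("pics/w11.npy")
tip=[("wrist",(245.3,307),T9,.6),("wrist",(314.,209.1),T10,1),("wrist",(320,216),T11,1),("scene",(279.2,183.2),None,.3)]
hub=[("wrist",(278.6,250.6),T9,.6),("wrist",(336.9,122.3),T10,1),("wrist",(343.5,145.5),T11,1),("scene",(287.5,201.2),None,.3)]
def res(q,w=.002):
    A=q[:3];r=[]
    for l,X in((tip,G(A,q[3],.089)),(hub,A+q[4]*N_)):
        for n,uv,TT,w_ in l: r.append(w_*(proj(n,X,TT)[0]-uv))
    return np.r_[np.array(r).ravel(),(q[2]-.115)/w]
for w in (.002,.05):
    r=least_squares(res,[.63,-.14,.115,.4,.025],args=(w,));print(r.x,r.fun.round(2))
    B=np.array([.564,.0748,.03]);d=r.x[:3]-B;print("machine coords",d@XM,d@YM,G(r.x[:3],r.x[3]))
```

```text
[ 0.6149 -0.1527  0.1134  0.3184  0.0277] [-1.38 -0.2   0.05  0.2   0.33  0.69 -0.06 -0.14 -0.1  -0.16 -0.03 -0.83
  0.44 -0.02 -0.15 -0.3  -0.82]
machine coords 0.07685685037553096 -0.22012197532307307 [ 0.6212 -0.1708  0.1925]
[ 0.6158 -0.1529  0.1122  0.3178  0.0295] [-1.14 -0.1   0.06 -0.38  0.29  0.86 -0.13 -0.02 -0.15 -0.14 -0.08 -0.71
  0.4   0.01 -0.15 -0.32 -0.06]
machine coords 0.07777458103883403 -0.22016928526496224 [ 0.6221 -0.1709  0.1913]
```

step_arm --plan '[[[0.19,-0.02,-0.72],[0,0,0],90],[[0.19,-0.02,-0.72],[0,0,0],90],[[0,0,0],[0,0,0],90]]'

```text
time_s: 10.05
tool_pos: [0.6205, -0.171, 0.185]
tool_rot: [2.196, 1.953, 0.254]
ft_force: [-1.2, -0.1, 1.2]
grip_width: 0.0769
```

```bash
python3 st.py wrist:w12 scene:s12;python3 - <<'E'
from h import *
crop(cv2.imread("pics/s12.png"),240,130,140,140,4,"pics/s12m.png")
E
```

```text
10.05 [ 0.6205 -0.171   0.185 ] F [-1.1957 -0.1257  1.177 ] jaw 1.4538839327912607 z [ 0.2531 -0.0286 -0.967 ] w 0.07694179440399791 q [ 0.0247  0.3961  0.2327  1.849  -0.1946  0.6582  1.8216]
```

View pics/w12.png

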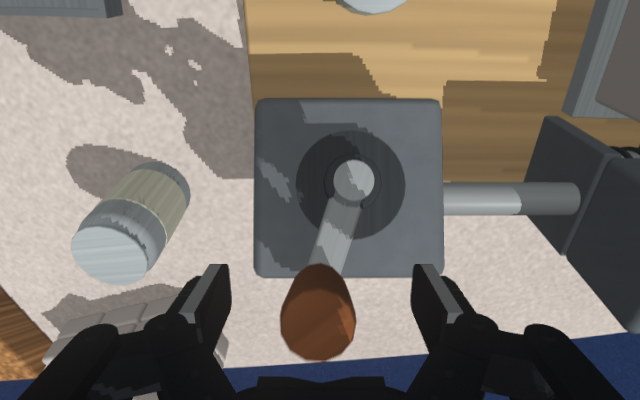

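View pics/s12m.png

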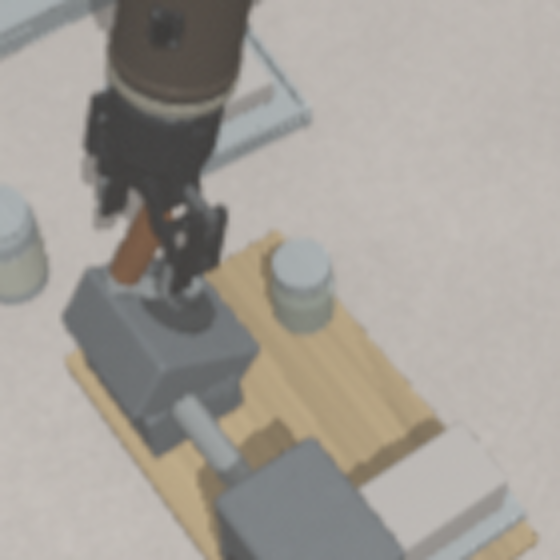

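step_arm --plan '[[[0,0,0],[0,0,0],0],[[0,0,0],[0,0,0],0],[[0,0,0],[0,0,0],0],[[0,0,0],[0,0,0],0],[[0,0,0],[0,0,0],0]]'

```text
time_s: 10.78
tool_pos: [0.6232, -0.1719, 0.1889]
tool_rot: [2.192, 1.949, 0.26]
ft_force: [-3.4, 0.5, 7.8]
grip_width: 0.0236
```

```bash
python3 st.py
```

```text
10.775 [ 0.6232 -0.1719  0.1889] F [-3.3552  0.4519  7.8031] jaw 1.453721737830364 z [ 0.2595 -0.0298 -0.9653] w 0.02355337581214626 q [ 0.0245  0.393   0.2339  1.8442 -0.1948  0.6592  1.8219]
```

Run:
```python
from fit import *
p0=.318
ph=p0+np.arange(25)*2*np.pi/24
X=np.array([.055*dirv(p) for p in ph])/.06
Xr=(X-X[0]).round(2);d=np.diff(Xr,axis=0).round(2)
P=np.array([.6232,-.1719,.1889])+Xr*.06
for i in range(24): print(i+1,[[list(map(float,d[i])),[0,0,0],0]],P[i+1].round(3))
```

```text
1 [[[-0.11, -0.2, -0.06], [0, 0, 0], 0]] [ 0.617 -0.184  0.185]
2 [[[-0.15, -0.17, -0.09], [0, 0, 0], 0]] [ 0.608 -0.194  0.18 ]
3 [[[-0.17, -0.11, -0.11], [0, 0, 0], 0]] [ 0.597 -0.201  0.173]
4 [[[-0.2, -0.06, -0.13], [0, 0, 0], 0]] [ 0.585 -0.204  0.166]
5 [[[-0.19, 0.0, -0.14], [0, 0, 0], 0]] [ 0.574 -0.204  0.157]
6 [[[-0.19, 0.07, -0.13], [0, 0, 0], 0]] [ 0.563 -0.2    0.149]
7 [[[-0.16, 0.12, -0.13], [0, 0, 0], 0]] [ 0.553 -0.193  0.142]
8 [[[-0.13, 0.18, -0.1], [0, 0, 0], 0]] [ 0.545 -0.182  0.136]
9 [[[-0.09, 0.2, -0.08], [0, 0, 0], 0]] [ 0.54  -0.17   0.131]
10 [[[-0.04, 0.24, -0.04], [0, 0, 0], 0]] [ 0.537 -0.156  0.128]
11 [[[0.02, 0.24, -0.01], [0, 0, 0], 0]] [ 0.539 -0.141  0.128]
12 [[[0.06, 0.22, 0.02], [0, 0, 0], 0]] [ 0.542 -0.128  0.129]
13 [[[0.11, 0.21, 0.06], [0, 0, 0], 0]] [ 0.549 -0.116  0.132]
14 [[[0.15, 0.16, 0.09], [0, 0, 0], 0]] [ 0.558 -0.106  0.138]
15 [[[0.17, 0.12, 0.11], [0, 0, 0], 0]] [ 0.568 -0.099  0.145]
16 [[[0.2, 0.06, 0.13], [0, 0, 0], 0]] [ 0.58  -0.095  0.152]
17 [[[0.19, -0.01, 0.14], [0, 0, 0], 0]] [ 0.591 -0.096  0.161]
18 [[[0.19, -0.07, 0.13], [0, 0, 0], 0]] [ 0.603 -0.1    0.168]
19 [[[0.16, -0.12, 0.13], [0, 0, 0], 0]] [ 0.612 -0.107  0.176]
20 [[[0.13, -0.17, 0.1], [0, 0, 0], 0]] [ 0.62  -0.117  0.182]
21 [[[0.09, -0.21, 0.08], [0, 0, 0], 0]] [ 0.626 -0.13   0.187]
22 [[[0.04, -0.23, 0.05], [0, 0, 0], 0]] [ 0.628 -0.144  0.19 ]
23 [[[-0.02, -0.24, 0.01], [0, 0, 0], 0]] [ 0.627 -0.158  0.191]
24 [[[-0.06, -0.23, -0.03], [0, 0, 0], 0]] [ 0.623 -0.172  0.189]
```

step_arm --plan '[[[-0.11,-0.2,-0.06],[0,0,0],0],[[-0.15,-0.17,-0.09],[0,0,0],0],[[-0.17,-0.11,-0.11],[0,0,0],0]]'

```text
time_s: 11.15
tool_pos: [0.5977, -0.2011, 0.1735]
tool_rot: [2.191, 1.948, 0.261]
ft_force: [-3.8, 2.8, 8.5]
grip_width: 0.0239
```

Tracks well, with low forces. Continuing.

step_arm --plan '[[[-0.2,-0.06,-0.13],[0,0,0],0],[[-0.19,0,-0.14],[0,0,0],0],[[-0.19,0.07,-0.13],[0,0,0],0],[[-0.16,0.12,-0.13],[0,0,0],0],[[-0.13,0.18,-0.1],[0,0,0],0]]'

```text
time_s: 11.78
tool_pos: [0.5448, -0.1829, 0.1353]
tool_rot: [2.193, 1.947, 0.259]
ft_force: [-2.6, -0.1, 8.8]
grip_width: 0.024
```

```bash
python3 st.py wrist:w13
```

```text
11.775 [ 0.5448 -0.1829  0.1353] F [-2.5691 -0.1348  8.8453] jaw 1.4522788827614133 z [ 0.2599 -0.031  -0.9651] w 0.024015057743288874 q [ 0.1021  0.3612  0.1919  2.0633 -0.2387  0.472   1.9245]
```

View pics/w13.png

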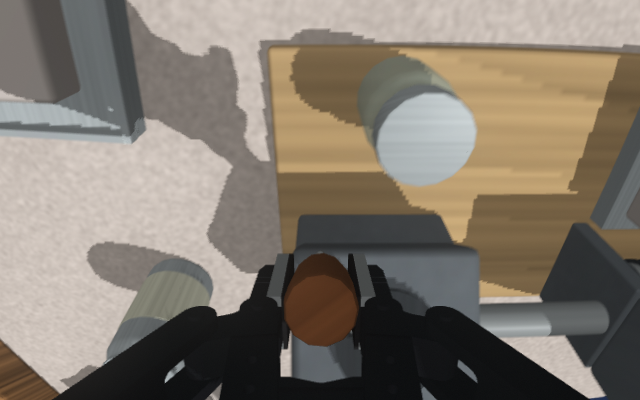

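step_arm --plan '[[[-0.09,0.2,-0.08],[0,0,0],0],[[-0.04,0.24,-0.04],[0,0,0],0],[[0.02,0.24,-0.01],[0,0,0],0],[[0.06,0.22,0.02],[0,0,0],0],[[0.11,0.21,0.06],[0,0,0],0]]'

```text
time_s: 12.45
tool_pos: [0.5481, -0.1161, 0.1321]
tool_rot: [2.194, 1.948, 0.258]
ft_force: [-4.0, -5.3, 11.2]
grip_width: 0.0237
```

step_arm --plan '[[[0.15,0.16,0.09],[0,0,0],0],[[0.17,0.12,0.11],[0,0,0],0],[[0.2,0.06,0.13],[0,0,0],0],[[0.19,-0.01,0.14],[0,0,0],0],[[0.19,-0.07,0.13],[0,0,0],0]]'

```text
time_s: 13.08
tool_pos: [0.6011, -0.0989, 0.1674]
tool_rot: [2.195, 1.953, 0.257]
ft_force: [-11.9, 0.3, 11.0]
grip_width: 0.024
```

step_arm --plan '[[[0.16,-0.12,0.13],[0,0,0],0],[[0.13,-0.17,0.1],[0,0,0],0],[[0.09,-0.21,0.08],[0,0,0],0],[[0.04,-0.23,0.05],[0,0,0],0],[[-0.02,-0.24,0.01],[0,0,0],0]]'

```text
time_s: 13.7
tool_pos: [0.627, -0.1571, 0.1905]
tool_rot: [2.191, 1.951, 0.261]
ft_force: [-1.8, 4.0, 3.0]
grip_width: 0.0235
```

step_arm --plan '[[[-0.06,-0.23,-0.03],[0,0,0],0],[[0,0,0],[0,0,0],0]]'

```text
time_s: 13.95
tool_pos: [0.6224, -0.1736, 0.1885]
tool_rot: [2.194, 1.947, 0.258]
ft_force: [-5.2, -2.0, 7.3]
grip_width: 0.0241
```

```bash
python3 st.py wrist:w14
```

```text
13.95 [ 0.6224 -0.1736  0.1885] F [-5.1553 -2.0247  7.3349] jaw 1.4516177193618438 z [ 0.2587 -0.031  -0.9655] w 0.024101627749683305 q [ 0.0097  0.3944  0.2575  1.8462 -0.2099  0.6599  1.8367]
```

View pics/w14.png

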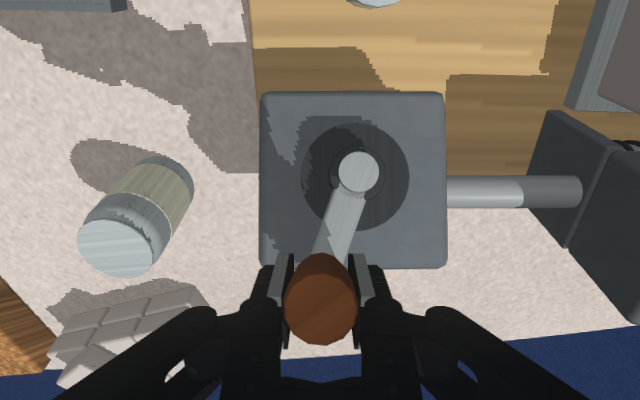

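One full turn is done and the handle stays held. Now the second turn.

step_arm --plan '[[[-0.11,-0.2,-0.06],[0,0,0],0],[[-0.15,-0.17,-0.09],[0,0,0],0],[[-0.17,-0.11,-0.11],[0,0,0],0],[[-0.2,-0.06,-0.13],[0,0,0],0],[[-0.19,0,-0.14],[0,0,0],0]]'

```text
time_s: 14.62
tool_pos: [0.5738, -0.2047, 0.1571]
tool_rot: [2.192, 1.948, 0.26]
ft_force: [-5.1, 5.3, 13.2]
grip_width: 0.0241
```

step_arm --plan '[[[-0.19,0.07,-0.13],[0,0,0],0],[[-0.16,0.12,-0.13],[0,0,0],0],[[-0.13,0.18,-0.1],[0,0,0],0],[[-0.09,0.2,-0.08],[0,0,0],0],[[-0.04,0.24,-0.04],[0,0,0],0]]'

```text
time_s: 15.25
tool_pos: [0.5372, -0.1564, 0.1279]
tool_rot: [2.193, 1.947, 0.259]
ft_force: [0.8, -2.7, 4.5]
grip_width: 0.0233
```

step_arm --plan '[[[0.02,0.24,-0.01],[0,0,0],0],[[0.06,0.22,0.02],[0,0,0],0],[[0.11,0.21,0.06],[0,0,0],0],[[0.15,0.16,0.09],[0,0,0],0],[[0.17,0.12,0.11],[0,0,0],0]]'

```text
time_s: 15.88
tool_pos: [0.5667, -0.0994, 0.1437]
tool_rot: [2.195, 1.949, 0.256]
ft_force: [-6.6, -6.7, 7.3]
grip_width: 0.024
```

step_arm --plan '[[[0.2,0.06,0.13],[0,0,0],0],[[0.19,-0.01,0.14],[0,0,0],0],[[0.19,-0.07,0.13],[0,0,0],0],[[0.16,-0.12,0.13],[0,0,0],0],[[0.13,-0.17,0.1],[0,0,0],0]]'

```text
time_s: 16.5
tool_pos: [0.6193, -0.116, 0.1815]
tool_rot: [2.193, 1.953, 0.259]
ft_force: [-9.0, 2.8, 8.3]
grip_width: 0.0238
```

step_arm --plan '[[[0.09,-0.21,0.08],[0,0,0],0],[[0.04,-0.23,0.05],[0,0,0],0],[[-0.02,-0.24,0.01],[0,0,0],0],[[-0.06,-0.23,-0.03],[0,0,0],0],[[0,0,0],[0,0,0],0]]'

```text
time_s: 17.12
tool_pos: [0.6225, -0.1737, 0.1886]
tool_rot: [2.194, 1.947, 0.258]
ft_force: [-4.4, -2.5, 6.0]
grip_width: 0.0242
```

```bash
python3 st.py wrist:w15
```

```text
17.125 [ 0.6225 -0.1737  0.1886] F [-4.4143 -2.5165  6.003 ] jaw 1.451670161333226 z [ 0.2588 -0.031  -0.9654] w 0.024199566447612102 q [-0.0067  0.3955  0.2798  1.8475 -0.2253  0.661   1.8508]
```

View pics/w15.png

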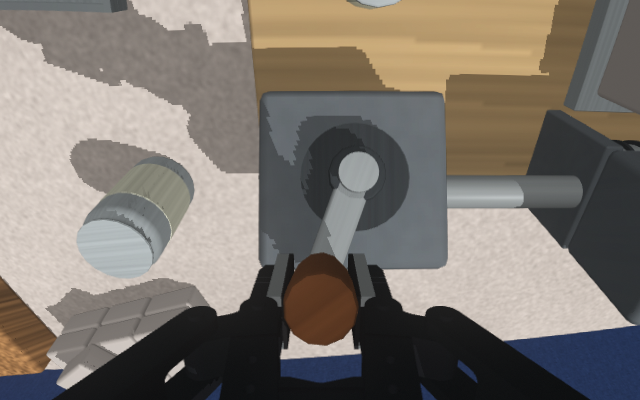

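step_arm --plan '[[[-0.11,-0.2,-0.06],[0,0,0],0],[[-0.15,-0.17,-0.09],[0,0,0],0],[[-0.17,-0.11,-0.11],[0,0,0],0],[[-0.2,-0.06,-0.13],[0,0,0],0],[[-0.19,0,-0.14],[0,0,0],0]]'

```text
time_s: 17.8
tool_pos: [0.5738, -0.2047, 0.1571]
tool_rot: [2.192, 1.948, 0.26]
ft_force: [-5.7, 5.2, 12.7]
grip_width: 0.0239
```

step_arm --plan '[[[-0.19,0.07,-0.13],[0,0,0],0],[[-0.16,0.12,-0.13],[0,0,0],0],[[-0.13,0.18,-0.1],[0,0,0],0],[[-0.09,0.2,-0.08],[0,0,0],0],[[-0.04,0.24,-0.04],[0,0,0],0]]'

```text
time_s: 18.42
tool_pos: [0.5372, -0.1564, 0.128]
tool_rot: [2.193, 1.947, 0.259]
ft_force: [-0.4, -2.1, 4.7]
grip_width: 0.0239
```

step_arm --plan '[[[0.02,0.24,-0.01],[0,0,0],0],[[0.06,0.22,0.02],[0,0,0],0],[[0.11,0.21,0.06],[0,0,0],0],[[0.15,0.16,0.09],[0,0,0],0],[[0.17,0.12,0.11],[0,0,0],0]]'

```text
time_s: 19.05
tool_pos: [0.5667, -0.0994, 0.1437]
tool_rot: [2.195, 1.949, 0.256]
ft_force: [-6.6, -5.6, 7.3]
grip_width: 0.0237
```

step_arm --plan '[[[0.2,0.06,0.13],[0,0,0],0],[[0.19,-0.01,0.14],[0,0,0],0],[[0.19,-0.07,0.13],[0,0,0],0],[[0.16,-0.12,0.13],[0,0,0],0],[[0.13,-0.17,0.1],[0,0,0],0]]'

```text
time_s: 19.68
tool_pos: [0.6193, -0.116, 0.1816]
tool_rot: [2.193, 1.953, 0.259]
ft_force: [-8.7, 3.1, 9.0]
grip_width: 0.0238
```

step_arm --plan '[[[0.09,-0.21,0.08],[0,0,0],0],[[0.04,-0.23,0.05],[0,0,0],0],[[-0.02,-0.24,0.01],[0,0,0],0],[[-0.05,-0.21,-0.03],[0,0,0],0],[[0,0,0],[0,0,0],0]]'

```text
time_s: 20.3
tool_pos: [0.623, -0.1724, 0.1888]
tool_rot: [2.194, 1.947, 0.258]
ft_force: [-5.7, -1.4, 9.6]
grip_width: 0.0238
```

```bash
python3 st.py wrist:w16;python3 - <<'E'
from h import *
for n in("w12","w16"):crop(cv2.imread(f"pics/{n}.png"),240,80,220,220,2.5,f"pics/{n}c.png")
E
```

```text
20.3 [ 0.623  -0.1724  0.1888] F [-5.6524 -1.4202  9.5863] jaw 1.451681631777107 z [ 0.2589 -0.0309 -0.9654] w 0.023780662291450438 q [-0.0254  0.3969  0.3023  1.8482 -0.2398  0.6626  1.862 ]
```

View pics/w16c.png

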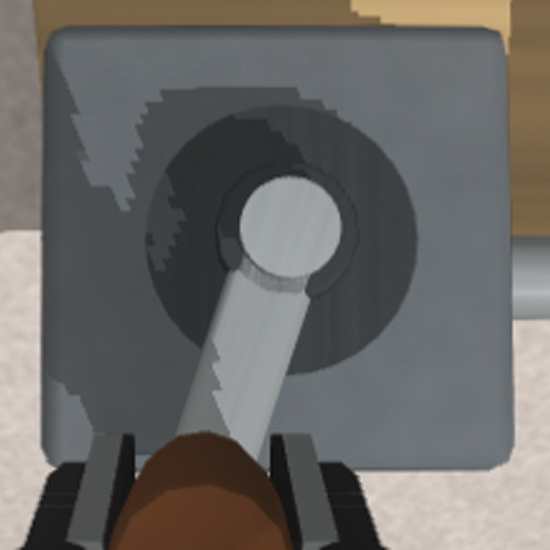

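View pics/w12c.png

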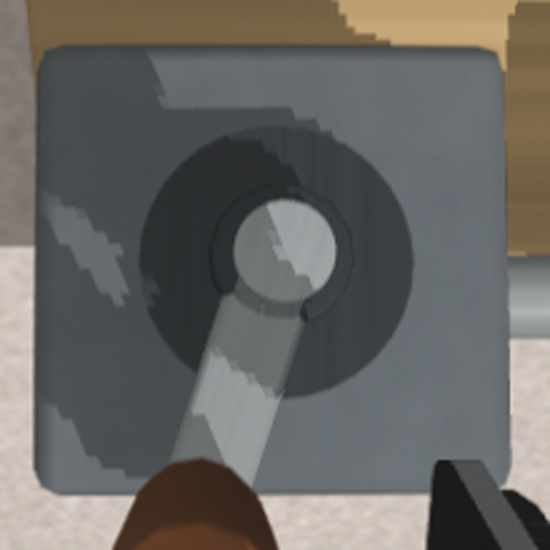

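step_arm --plan '[[[0,0,0],[0,0,0],90],[[0,0,0],[0,0,0],90],[[0,0,0],[0,0,0],90],[[0,0,0],[0,0,0],90]]'

```text
time_s: 20.85
tool_pos: [0.6235, -0.1703, 0.1875]
tool_rot: [2.193, 1.951, 0.258]
ft_force: [-0.1, 0.0, 0.2]
grip_width: 0.0768
```

step_arm --plan '[[[-0.19,0.02,0.72],[0,0,0],90],[[-0.19,0.02,0.72],[0,0,0],90],[[0,0,0],[0,0,0],90],[[0,0,0],[0,0,0],90]]'

```text
time_s: 21.35
tool_pos: [0.6005, -0.1677, 0.2737]
tool_rot: [2.193, 1.951, 0.259]
ft_force: [-0.5, -0.1, -1.0]
grip_width: 0.0773
```

```bash
python3 st.py wrist:w17 scene:s17;python3 - <<'E'
from h import *
crop(cv2.imread("pics/w17.png"),240,80,200,160,4,"pics/w17c.png")
crop(cv2.imread("pics/w11.png"),240,80,200,160,4,"pics/w11c.png")
crop(cv2.imread("pics/s17.png"),240,130,150,150,4,"pics/s17m.png")
E
```

```text
21.35 [ 0.6005 -0.1677  0.2737] F [-0.542  -0.1386 -0.9968] jaw 1.4542628106233755 z [ 0.2579 -0.0293 -0.9657] w 0.07734624075987592 q [-0.0722  0.2733  0.346   1.794  -0.1717  0.8354  1.8032]
```

View pics/w17c.png

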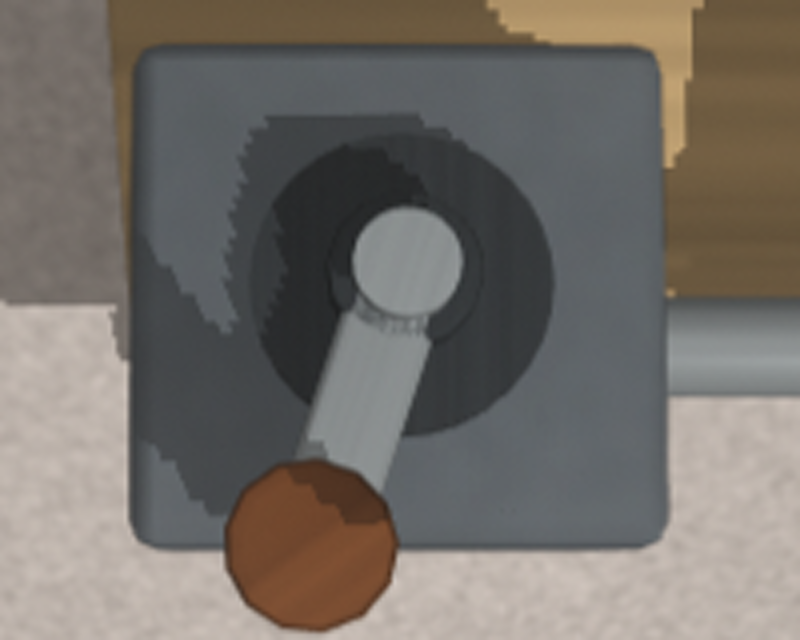

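View pics/w11c.png

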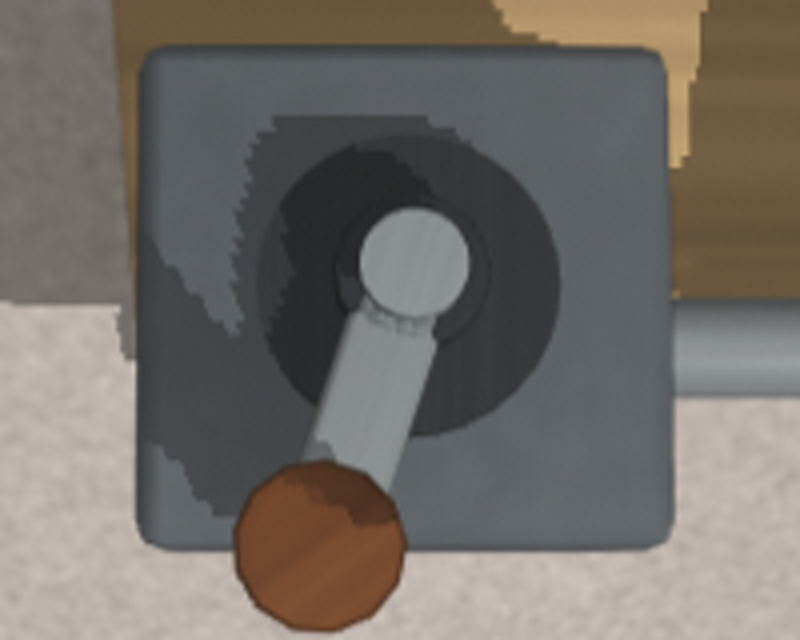

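View pics/s17m.png

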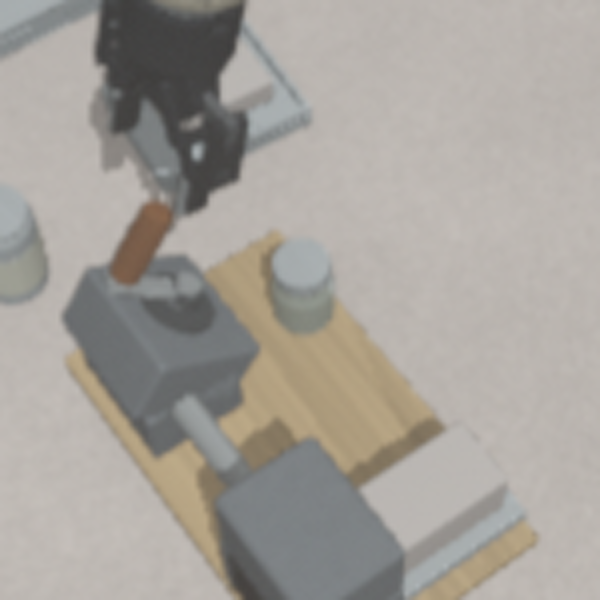

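step_arm --plan '[[[-0.2,0,0.7],[0.05,0.4,0],90],[[-0.5,0.6,0.3],[0.05,0.45,0],90],[[-0.5,0.7,0],[0.05,0.45,0],90],[[-0.5,0.75,0],[0.05,0.43,0],90],[[-0.4,0.85,0],[0,0,0],90]]'

```text
time_s: 22.08
tool_pos: [0.474, 0.007, 0.3328]
tool_rot: [-2.348, -2.087, 0.003]
ft_force: [0.9, 0.7, 0.2]
grip_width: 0.0769
```

step_arm --plan '[[[0,0.9,0],[0,0,0],90],[[0,0.3,0],[0,0,0],90],[[0,0,0],[0,0,0],90],[[0,0,0],[0,0,0],90]]'

```text
time_s: 22.58
tool_pos: [0.4747, 0.0766, 0.3334]
tool_rot: [2.348, 2.085, -0.0]
ft_force: [-0.6, -0.2, -0.5]
grip_width: 0.077
```

```bash
python3 st.py wrist:w18
```

```text
22.575 [0.4747 0.0766 0.3334] F [-0.6276 -0.175  -0.5416] jaw 1.4522635958705161 z [ 0.0005 -0.0009 -1.    ] w 0.07704002045321554 q [-0.4542  0.124   0.2075  1.7844 -0.0259  1.2356  1.2125]
```

View pics/w18.png

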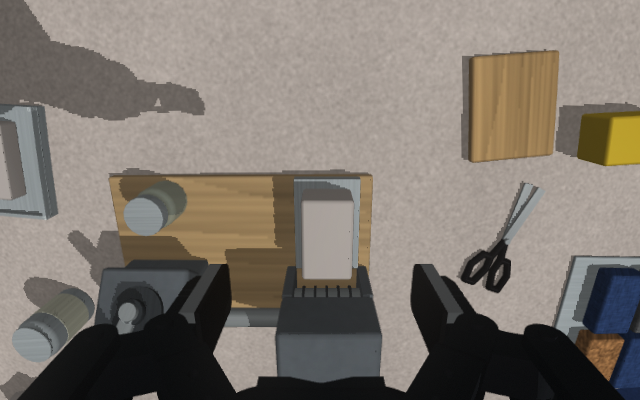

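Run:
```python
from h import *
crop(cv2.imread("pics/w18.png"),270,165,110,135,5,"pics/w18c.png")
```

```text
(no output)
```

View pics/w18c.png

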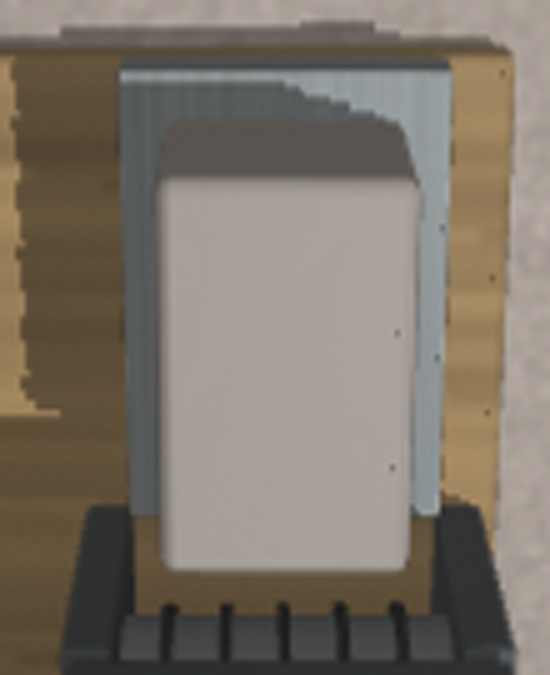

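Run:
```python
from h import *
T=np.load("pics/w18.npy")
f=lambda l:[(270+(a-2)/5,165+(b-2)/5) for a,b in l]
yaw=-.116;X=np.array([np.cos(yaw),np.sin(yaw)]);Y=np.array([-X[1],X[0]])
B=atz("wrist",f([(119,70),(452,70),(439,516),(132,516)]),.03,T)[:,:2]
P=atz("wrist",f([(157,181),(419,181),(410,570),(162,570)]),.085,T)[:,:2]
for Q in(B,P):
    print(Q.mean(0),[ (np.arctan2(*(Q[j]-Q[i])[::-1])) for i,j in((0,3),(1,2))],np.arctan2(*(Q[1]-Q[0])[::-1])-np.pi/2,(Q@X).ptp() if hasattr(Q,'ptp') else np.ptp(Q@X),np.ptp(Q@Y))
d=P.mean(0)-B.mean(0);print("offset machine x,y",d@X,d@Y)
```

```text
[0.5643 0.0744] [np.float64(-0.11380630720035086), np.float64(-0.11290420308585848)] -0.11837389790048225 0.1237906307114065 0.08322711432540221
[0.5629 0.074 ] [np.float64(-0.12366364014301758), np.float64(-0.11180582870146963)] -0.11847522744094552 0.09713174627867038 0.05910730581073666
offset machine x,y -0.0013130490914563025 -0.0005425149647283738
```

```bash
python3 -c "
from rig import robot
s=robot.observe();print(s['time_s'],abs(s['qvel']).max());print(robot.finish_job())"
```

```text
22.625 0.005131121296250388
the job is handed in; nothing more can be done
None
```

The job is handed in at about 22.6 s. The block on the board was the thick one: its top measured near 70 mm, and the wrist felt about 3 N when I lifted it.

- **Block:** I set it down on the bed with light contact (about 4 N). The last wrist view puts its centre about 1.3 mm (x) and 0.5 mm (y) from the bed's centre. Its long side runs into the hood and is square to within about 0.01 rad.
- **Crank:** I gripped the handle and turned it three full turns clockwise in one grip. Wrist force readings stayed below about 20 N. Comparing the wrist views before and after, from nearly the same tool pose, the handle is back within about 0.01 rad of where it began.
- **The rest:** The gripper is open and stands clear above the machine. In the last views the thin block on the tray, the jar, the tin and the scissors look undisturbed.

The height measurements did not fully agree. Early scene and top-camera estimates came out about 10 mm low, and the triangulated wrist-camera height of the block top came out about 13 mm high. For the placing I relied on wrist views at the known heights, checked against the known part sizes.

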